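Ram printer feed rollers home in their tube

TASK

Drop the orange feed roller into the clear upright tube, on top of the blue roller that is stuck partway down it. Take the push rod from its holder and with it push both rollers down until they bottom out firmly, leaning on them with about 15 N for a second; never press with more than 30 N, the roller hubs would crack. Then stand the rod back in its holder, let go, and leave the other things on the bench where they are.

Things in the scene. Friction and masses are not known exactly. Their poses are not given: they have to be found in the camera images.
- tube: Fixed upright clear plastic tube on a grey square base plate 100 x 100 x 12 mm; origin at the centre of the plate's underside on the bench, z up along the tube. Tube bore 25 mm, outside 34 mm, its mouth flared to 45 mm outside and about 36 mm inside over the top 10 mm. Its rim is 132 mm above the bench. Inside its black foot, out of sight, a rubber-faced adjustable stop forms the tube's floor, set anywhere from 12 to 26 mm above the bench (it gives less than 1 mm under 15 N).
- tube_mouth (a point): Centre of the tube's open mouth, 132 mm above the bench.
- blue_top (a point): Centre of the upper end of the blue roller (22 mm diameter, 45 mm long, standing on end inside the tube, 69 to 101 mm above the bench at the start). The blue roller fits stiffly: it needs roughly 7 N to slide down, a little more when pushed faster, and stays where it is left. It starts 12 to 30 mm above the stop; how far it still has to go is not known and must be felt: at the stop the resistance rises sharply.
- orange_roller: The orange roller to load: loose hard plastic cylinder with two black rubber bands, 22 mm diameter, 45 mm long, about 40 g, standing on end on the bench; origin at the centre of its underside, z up along its axis. It slides freely in the tube. It may stand in any of three places, the white and the grey rollers in the other two.
- orange_center (a point): Middle of the orange roller, 22.5 mm from each end.
- rod: Loose push rod standing upright in its holder: round aluminium shaft 16 mm diameter, 115 mm long, topped by a yellow square handle with black bands, 24 x 24 mm and 50 mm tall (total 165 mm, 120 g). Origin at the centre of its lower end (the end that presses), z up along the rod, x and y along the handle's flats; the handle's middle is 140 mm above the origin. Rod length is exact.
- holder: Fixed black block 80 x 80 x 45 mm with a round hole 20 mm wide and 40 mm deep in its top, chamfered; origin at the centre of its underside on the bench, z up. The rod stands on the hole's floor.
- holder_floor (a point): Centre of the floor of the holder's hole, 5 mm above the bench.
- white_roller: Bystander: white-hubbed roller of the same size (22 x 45 mm), standing on the bench; origin at the centre of its underside. Leave it.
- grey_roller: Bystander: grey-hubbed roller of the same size (22 x 45 mm), standing on the bench; origin at the centre of its underside. Leave it.
- ink_cyan: Bystander: white ink bottle with a blue label, 42 mm diameter, 85 mm tall; origin under its centre.
- ink_red: Bystander: white ink bottle with a red label, 42 mm diameter, 85 mm tall; origin under its centre.
- screwdriver: Bystander: red-handled screwdriver lying on the bench at the left, about 200 mm long; its length along x.
- cartridge: Bystander: black and yellow ink cartridge, 75 x 30 x 45 mm; origin under its centre.
- screw_dish: Bystander: green open screw dish, 110 x 80 x 22 mm; origin under its centre.
There are look-alikes about, which are no part of the job. There is more than one size of the rod; the one meant has the size given above.

How it is judged (in metres and radians):
On the way, in this order (a step that is already met when the one before it is completed fails the run):
1. the orange roller rests in the tube on the blue one, let go, with the blue one still where it was stuck (distance between orange_center and blue_top below 0.028 m and distance of blue_top from where it was at the start of the episode below 0.006 m and contact force between the fingers and orange_roller below 0.1 N), for 0.2 s.
2. both rollers have been pushed down and stand still, bottomed out, while the rod presses on the orange one with more than 11 N for half a second (distance between orange_center and blue_top below 0.028 m and distance of blue_top from where it was at the start of the episode above 0.008 m and contact force between rod and orange_roller above 11 N and linear speed of orange_roller below 0.003 m/s), for 0.5 s.
At the end, for the whole second after the job is handed in: The blue roller stays pushed down by more than 8 mm, the orange one sits on it (its middle within 28 mm of the blue one's upper end), and the rod stands still and released in its holder, its lower end within 8 mm of the middle of the hole's floor, tilted less than 0.15 rad (distance between orange_center and blue_top below 0.028 m and distance of blue_top from where it was at the start of the episode above 0.008 m and distance between rod and holder_floor below 0.008 m and angle between rod's own z axis and vertical below 0.15 rad and linear speed of each of rod, orange_roller below 0.02 m/s); the robot touches nothing.
It fails at once if the rod presses on the orange roller with more than 30 N (contact force between rod and orange_roller above 30 N).
It fails at once if another thing on the bench is moved by more than 30 mm (distance of any of white_roller, grey_roller, ink_cyan, ink_red, screwdriver, cartridge, screw_dish from where it was at the start of the episode above 0.03 m).
It also fails if it takes over 69 s, if anything falls off the work surface, if the arm or the gripper's body presses on something with over 40 N, if the wrist force passes 120 N, or if a joint passes its speed limit or range.

ROBOT

A 6-joint arm with a two-finger parallel gripper is mounted at the origin on the work surface. World frame = base frame: x ahead of the robot, y to its left, z up, the work surface at z = 0. Lengths are in mm, angles in rad, forces in N, time in s.
With the tool pointing down it reaches from about 350 to 875 mm from the base axis. Payload 4.2 kg.
Tool frame: the origin (TCP) lies where the fingers leave the gripper's body, on its centre line; the fingertips stand 73 mm ahead of it and the grasp point (between the pads) lies 54 mm ahead of it; z points along the fingers, y is the direction in which the jaws open and shut (so a half turn about z gives the same grasp; the last joint's range is limited). The gripper opens to 85 mm and grips with 20 to 120 N. Pads are 22 mm wide; open, the fingers measure 114 mm over their backs; the gripper's body (76 mm by 85 mm) begins 54 mm behind the grasp point. The pads swing forward as they close: fully open they stand 13 mm farther back than shut.
Start: joints at [1.453, 0.385, 0.008, 0, -1.194, -0.259], TCP at [229.934, 581.145, 303.912] pointing down, gripper open.
Joint ranges: [-3.14, 3.14], [-1.21, 2.06], [-1.07, 1.41], [-3.16, 2.05], [-2.99, -0.16], [-3.1, 3.1]. Speed limits (rad/s): [2.79, 2.79, 3.14, 3.14, 3.14, 3.14].

INTERFACE

Orientations are given as a unit quaternion [x, y, z, w].
In Python, from bench import arm gives the robot as it stands.
- The arm moves only by the tool apply_moves, never from a script. Its argument "increments" is a list that holds one entry, the list of rows, each a list of 7 numbers: the shift along the tool's x, y, z scaled (see below), then the turn, a rotation vector about the tool's x, y, z scaled (see below), then the gripper's target within -1 to 1 (fully open at 1, half-way at 0, shut at -1). A call has 1 to 10 rows; each row is the pose to reach, as a shift and turn from the pose commanded when the call began, along the tool's axes at that moment; what a row does not reach only later rows make up. The controller multiplies each number of a shift by 100 mm and each number of a turn by 0.5 rad. A row lasts 1/10 s, in which the tool goes at most 50 mm and 8.59 degrees, less where a joint would pass 70% of its speed; a pose out of reach is approached as far as the arm can. A call with a number of a shift or a turn outside -1 to 1 is refused whole. A call with a gripper value outside its range is refused whole. The fingers move at their own pace and stop on an object; the grip force is fixed at half the most. Time passes only in rows, so rows that repeat a pose let the fingers close. It gives the time, the measured TCP pose, the force and the opening at its end, in the units of the state.
- arm.read_state(): the state, without advancing time (a new reading comes with each control period).
- arm.get_image(name): name is "side" or "top" or "wrist"; returns a dict with "img" (384x512x3 uint8, red, green, blue), "fx", "fy", "cx", "cy" (pixels), "pose" (4x4, takes a point from camera to world coordinates). Camera axes: x right, y up, looking along -z (the intrinsics and any distortion apply to the point x, -y, -z); pixel columns grow to the right and rows downward; lengths in mm; the calibration is good to about 2 mm. A picture is of the moment at which its call begins. There is no depth.
- arm.job_done(): hands the job in, once; it reports no verdict.
Trained networks look in a picture, given as the dict that the camera call returned (one of the last four; its "shot" number tells which), for a name from the list of things; names that differ only in an ending like _2 or _b are one class to them, and where a whole thing is asked for, a point or a joint stands for the part that bears it (a point fixed in the world has none). Each returns a list of dicts, best first, with "conf" (0 to 1); they miss things now and then, are a little off and sometimes report something else, mostly with a low value. They report only what shows in the picture. A call takes as long as a camera call. They do not tell look-alikes from the thing itself.
- arm.outline_of(label, picture): "pixels" (384x512 bool, what is visible of it) and "box" ([centre column, centre row, width, height] in pixels, round what is visible of it).
- arm.mark_of(label, picture): "at" ([column, row] in pixels: a listed point, or the origin of a listed thing).
The state is a dict: "clock": time; "joints": joint angles; "joint_vel": joint speeds; "joint_efforts": joint torques, N m; "position": TCP position; "ee_rot": TCP orientation; "contact_force": force on the tool from outside, world axes, zero at the start; "wrist_torque": the same for the moment, N m; "gripper_width": finger opening in mm.
Only numpy, scipy, OpenCV 4.12 (cv2) and the standard library are available. Lean on these libraries where they do the work, as an engineer would, in place of code of your own. Each camera call takes 0.05 s, during which the arm holds its last target.

## Working session

There is one attempt and no reset: what is moved stays moved. The work goes in short steps, Python scripts to look and compute and a tool call to move; the robot and the scene stay as the last step left them, time stands still between calls to the robot, and variables do not carry over. Pictures are saved under pics/ and viewed, and the job is handed in when it is done.

Besides the shell and the picture viewer there is one more tool, called after "Call:" as name(argument=value, ...), one argument or row to a line, values as JSON. apply_moves: Moves the arm, as the interface text tells. Shifts and turns lie within -1 to 1; 1 stands for 100 mm of shift or 0.5 rad of turn. Its arguments: {"type":"object","properties":{"increments":{"type":"array"}},"required":["increments"]}

```bash
mkdir -p pics; ls; python3 - <<'E'
from bench import arm
import cv2
print(arm.read_state())
for n in ("side","top","wrist"):
    p=arm.get_image(n); cv2.imwrite(f"pics/{n}0.png",p["img"][:,:,::-1]); print(n,p["fx"],p["fy"],p["cx"],p["cy"],p["pose"],[k for k in p])
E
```

```text
pics
{'clock': 0.0, 'joints': array([ 1.45260519e+00,  3.85576576e-01,  6.58183291e-03, -4.83060028e-04,
       -1.19401609e+00, -2.58598527e-01]), 'joint_vel': array([ 0.00073075,  0.00093069,  0.00041853, -0.00070114,  0.00063526,
       -0.0001943 ]), 'joint_efforts': array([ 9.91149464e-04, -3.92285979e+01,  1.88394821e+01,  4.18592155e+00,
       -4.68757760e-03,  4.49659979e-06]), 'position': array([229.78204437, 580.75254414, 302.79447925]), 'ee_rot': array([ 9.82288799e-01, -1.87369789e-01, -1.46266678e-04,  1.12027353e-03]), 'contact_force': array([-0.14827203,  0.01938661, -0.42496892]), 'wrist_torque': array([ 0.00520407,  0.01296618, -0.01378051]), 'gripper_width': 85.8201657213639}
side 477.77916018018624 477.77916018018624 252.85266101442815 188.9048446150265 [[ 8.34047155e-01  2.62723463e-01 -4.85120320e-01 -1.31504341e+01]
 [-5.51466975e-01  4.22198375e-01 -7.19466961e-01 -8.62201293e+02]
 [ 1.57961593e-02  8.67597208e-01  4.97016667e-01  6.96553730e+02]
 [ 0.00000000e+00  0.00000000e+00  0.00000000e+00  1.00000000e+00]] ['img', 'fx', 'fy', 'cx', 'cy', 'pose', 'shot']
top 361.2650521607777 361.2650521607777 259.28560327402573 189.88437222394717 [[-4.96690559e-04  9.90401987e-01 -1.38215983e-01  4.65972209e+02]
 [-9.99955177e-01 -1.79872973e-03 -9.29557622e-03  3.91390588e+01]
 [-9.45497036e-03  1.38205170e-01  9.90358488e-01  1.01606066e+03]
 [ 0.00000000e+00  0.00000000e+00  0.00000000e+00  1.00000000e+00]] ['img', 'fx', 'fy', 'cx', 'cy', 'pose', 'shot']
wrist 299.4890563630128 299.4890563630128 260.1559440925601 199.9676182472859 [[-3.67839420e-01  8.94665880e-01  2.53509614e-01  2.94462509e+02]
 [-9.29888244e-01 -3.54321754e-01 -9.88126983e-02  5.55254926e+02]
 [ 1.41962144e-03 -2.72082816e-01  9.62272792e-01  3.73257358e+02]
 [ 0.00000000e+00  0.00000000e+00  0.00000000e+00  1.00000000e+00]] ['img', 'fx', 'fy', 'cx', 'cy', 'pose', 'shot']
```

View pics/side0.png

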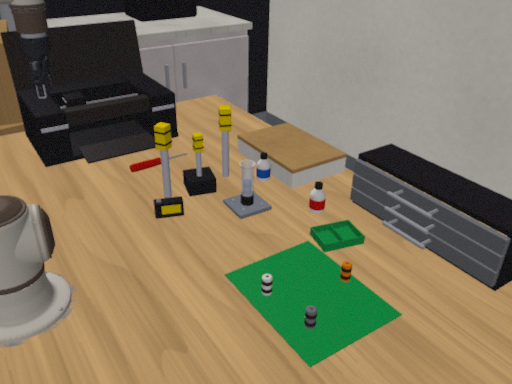

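View pics/top0.png

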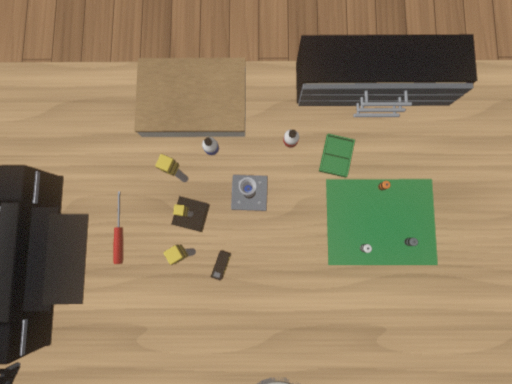

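View pics/wrist0.png

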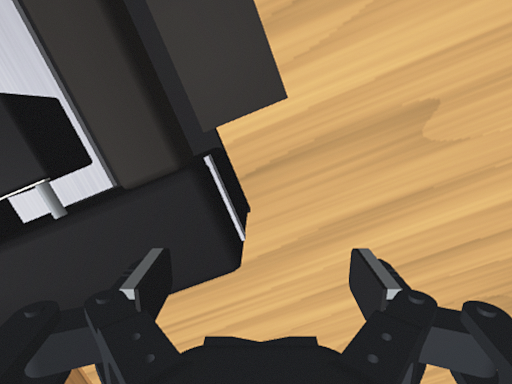

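```bash
cat > h.py <<'E'
from bench import arm
import numpy as np, cv2
from scipy.optimize import least_squares
def ray(p,uv):
    d=np.array([(uv[0]-p["cx"])/p["fx"],-(uv[1]-p["cy"])/p["fy"],-1.0])
    M=p["pose"]; d=M[:3,:3]@d; return M[:3,3],d/np.linalg.norm(d)
def onz(p,uv,z):
    o,d=ray(p,uv); return o+d*(z-o[2])/d[2]
def proj(p,X):
    M=p["pose"]; c=M[:3,:3].T@(np.asarray(X,float)-M[:3,3])
    return np.array([p["cx"]+p["fx"]*c[0]/-c[2], p["cy"]-p["fy"]*c[1]/-c[2]])
def tri(obs):
    A=np.zeros((3,3));b=np.zeros(3)
    for p,uv in obs:
        o,d=ray(p,uv);P=np.eye(3)-np.outer(d,d);A+=P;b+=P@o
    X=np.linalg.solve(A,b); return X,[np.round(proj(p,X)-uv,1) for p,uv in obs]
E
python3 - <<'E'
from h import *
np.set_printoptions(precision=1,suppress=True)
S=arm.get_image("side");T=arm.get_image("top")
hz={"tube":0,"tube_mouth":132,"blue_top":None,"orange_roller":0,"orange_center":22.5,"rod":5,"holder":0,"holder_floor":5,"white_roller":0,"grey_roller":0}
for n,z in hz.items():
    r={}
    for k,p in (("S",S),("T",T)):
        m=arm.mark_of(n,p)
        r[k]=m
        print(n,k,[(np.array(x["at"]),round(x["conf"],2),None if z is None else onz(p,x["at"],z)[:2]) for x in m[:3]])
    if r["S"] and r["T"]: print("   tri",*tri([(S,r["S"][0]["at"]),(T,r["T"][0]["at"])]))
E
```

```text
tube S [(array([246.3, 205.8]), 0.64, array([599.6,  77.4]))]
tube T [(array([249.3, 191.7]), 0.77, array([602.6,  77. ]))]
   tri [601.5  77.7  -0.6] [array([ 0.5, -0.1]), array([-0.2,  0.4])]
tube_mouth S []
tube_mouth T [(array([247.6, 185.9]), 0.62, array([599.4,  76.4]))]
blue_top S []
blue_top T [(array([250. , 186.8]), 0.55, None), (array([117.1, 222.2]), 0.21, None)]
orange_roller S [(array([344.7, 278.7]), 0.51, array([ 618.8, -296. ]))]
orange_roller T [(array([291.9, 139.2]), 0.68, array([755.7, -45.8])), (array([380.4, 186.2]), 0.62, array([ 617.7, -294.7])), (array([247.7, 187.6]), 0.23, array([614.4,  81.6]))]
   tri [ 843.7  -76.2 -264.5] [array([-4.7,  0.9]), array([ 2.2, -3.4])]
orange_center S [(array([343.1, 270.6]), 0.58, array([ 614.1, -292.3]))]
orange_center T [(array([383.2, 182.6]), 0.44, array([ 624.4, -295.5])), (array([249.3, 186.6]), 0.2, array([613.9,  76.2]))]
   tri [ 620.4 -292.8   21.5] [array([ 2.2, -0.5]), array([-1. ,  1.5])]
rod S [(array([167.5, 197.1]), 0.98, array([432.4, 227.1])), (array([224.5, 175.7]), 0.85, array([633. , 252.3])), (array([
[... 538 characters left out ...]
544.2, 230.1]))]
holder_floor T [(array([209.8, 149.1]), 0.57, array([725.7, 190.8])), (array([190.2, 214.6]), 0.56, array([537.4, 242.4]))]
   tri [637.9 219.7   8. ] [array([29.2, -7.5]), array([-10.9,  30. ])]
white_roller S [(array([265.3, 290.4]), 0.57, array([ 448.3, -232.7]))]
white_roller T [(array([405.6, 241.9]), 0.69, array([ 461.4, -357.1])), (array([363.8, 249.3]), 0.55, array([ 441.2, -240.6]))]
   tri [ 432.1 -310.3   74.9] [array([17.2, -3.4]), array([-6.2, 11.7])]
grey_roller S [(array([307.1, 323.4]), 0.52, array([ 463.4, -355.4]))]
grey_roller T [(array([404.9, 242.9]), 0.65, array([ 458.6, -355. ]))]
   tri [ 460.4 -355.7    1.4] [array([-1. ,  0.2]), array([ 0.4, -0.6])]
```

Call:
apply_moves(
  increments=[
    [[0, 0, -0.5, 0, 0, -0.25, 1], [0, 0, -1, 0, 0, -0.5, 1], [0, 0, -1, 0, 0, -0.754, 1], [0, 0, -1, 0, 0, -0.754, 1]],
  ],
)

```text
clock: 1.65
position: [229.9, 581.3, 405.8]
ee_rot: [1.0, 0.0, 0.0, -0.002]
contact_force: [-0.6, -0.4, -1.0]
gripper_width: 85.4
```

```bash
python3 - <<'E'
from h import *
s=arm.read_state();print(s["position"],s["ee_rot"],s["clock"],s["joints"])
E
```

```text
[229.87144175 581.28555771 405.80498204] [ 9.99998191e-01  7.74851769e-05  8.42380186e-05 -1.89871381e-03] 1.65 [ 1.45262507e+00  3.36279299e-01  1.86571544e-01 -2.84034900e-04
 -1.41729779e+00  1.18369127e-01]
```

Call:
apply_moves(
  increments=[
    [[0.3, 0.38, 0, 0, 0, 0, 1], [0.6, 0.76, 0, 0, 0, 0, 1], [0.78, 1, 0, 0, 0, 0, 1]],
  ],
)

```text
clock: 1.95
position: [308.9, 478.7, 402.5]
ee_rot: [1.0, -0.002, -0.001, 0.002]
contact_force: [0.0, 0.1, 1.3]
gripper_width: 85.1
```

Call:
apply_moves(
  increments=[
    [[0.3, 0.38, 0, 0, 0, 0, 1], [0.6, 0.76, 0, 0, 0, 0, 1], [0.78, 1, 0, 0, 0, 0, 1]],
  ],
)

```text
clock: 2.25
position: [386.9, 378.5, 402.6]
ee_rot: [1.0, -0.002, -0.001, 0.001]
contact_force: [-0.2, -0.9, -0.2]
gripper_width: 85.7
```

Call:
apply_moves(
  increments=[
    [[0.3, 0.38, 0, 0, 0, 0, 1], [0.6, 0.76, 0, 0, 0, 0, 1], [0.78, 1, 0, 0, 0, 0, 1], [0.78, 1, 0, 0, 0, 0, 1], [0.78, 1, 0, 0, 0, 0, 1]],
  ],
)

```text
clock: 2.75
position: [464.0, 280.5, 402.6]
ee_rot: [1.0, -0.002, -0.001, 0.001]
contact_force: [-0.2, 0.6, -0.7]
gripper_width: 85.4
```

```bash
python3 - <<'E'
from h import *
s=arm.read_state();print(s["position"],s["clock"])
p=arm.get_image("wrist");cv2.imwrite("pics/w1.png",p["img"][:,:,::-1])
for n,z in (("rod",5),("holder",0),("holder_floor",5),("tube",0),("tube_mouth",132)):
    print(n,[(np.array(x["at"]),round(x["conf"],2),onz(p,x["at"],z)[:2]) for x in arm.mark_of(n,p)[:3]])
E
```

```text
[464.02580507 280.51814792 402.58905534] 2.75
rod [(array([274.6,  33.5]), 0.96, array([642.96738286, 258.94478225])), (array([287.6, 111.1]), 0.89, array([538.59387399, 238.41631752])), (array([285.5, 177.1]), 0.57, array([438.00883582, 239.53744107]))]
holder [(array([287.7, 109.6]), 0.88, array([540.8202621 , 237.86652113]))]
holder_floor [(array([290.1, 109.7]), 0.95, array([540.59028113, 234.72067594]))]
tube [(array([398.6,  67. ]), 0.9, array([599.79815313,  77.47971372])), (array([286.8, 108.8]), 0.18, array([541.98155552, 239.25179975]))]
tube_mouth [(array([458.5,  44.3]), 0.83, array([602.76910709,  74.93820388]))]
```

View pics/w1.png

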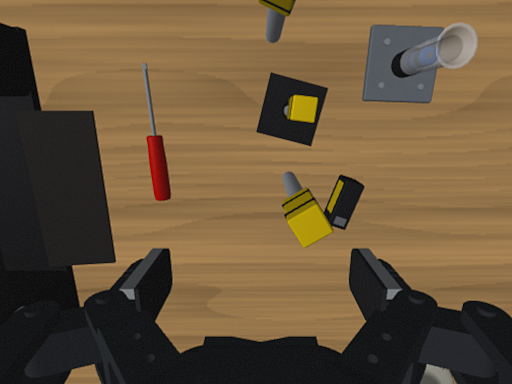

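Call:
apply_moves(
  increments=[
    [[0.08, 0.5, 0, 0, 0, 0, 1], [0.16, 1, 0, 0, 0, 0, 1]],
  ],
)

```text
clock: 3.25
position: [479.5, 182.9, 403.6]
ee_rot: [1.0, 0.002, -0.0, 0.0]
contact_force: [0.7, 0.4, 0.1]
gripper_width: 85.6
```

Call:
apply_moves(
  increments=[
    [[0.08, 0.5, 0, 0, 0, 0, 1], [0.16, 1, 0, 0, 0, 0, 1]],
  ],
)

```text
clock: 3.45
position: [495.4, 82.7, 404.2]
ee_rot: [1.0, 0.001, 0.0, -0.0]
contact_force: [0.7, 0.3, -0.3]
gripper_width: 85.3
```

Call:
apply_moves(
  increments=[
    [[0.08, 0.5, 0, 0, 0, 0, 1], [0.16, 1, 0, 0, 0, 0, 1]],
  ],
)

```text
clock: 3.65
position: [511.3, -16.3, 404.3]
ee_rot: [1.0, 0.001, 0.0, -0.0]
contact_force: [1.5, 0.0, -0.1]
gripper_width: 85.5
```

Call:
apply_moves(
  increments=[
    [[0.08, 0.5, 0.2, 0, 0, 0, 1], [0.16, 1, 0.4, 0, 0, 0, 1], [0.16, 1, 0.4, 0, 0, 0, 1]],
  ],
)

```text
clock: 3.95
position: [526.8, -118.0, 361.1]
ee_rot: [1.0, -0.002, -0.003, 0.0]
contact_force: [-0.4, 0.3, -0.5]
gripper_width: 85.3
```

Call:
apply_moves(
  increments=[
    [[0.08, 0.5, 0.2, 0, 0, 0, 1], [0.16, 1, 0.4, 0, 0, 0, 1], [0.16, 1, 0.4, 0, 0, 0, 1]],
  ],
)

```text
clock: 4.25
position: [543.3, -217.3, 321.0]
ee_rot: [1.0, -0.002, -0.002, -0.0]
contact_force: [0.1, -0.4, -1.6]
gripper_width: 85.7
```

Call:
apply_moves(
  increments=[
    [[0, 0.4, 0.2, 0, 0, 0, 1], [0, 0.73, 0.4, 0, 0, 0, 1], [0, 0.73, 0.4, 0, 0, 0, 1], [0, 0.73, 0.4, 0, 0, 0, 1], [0, 0.73, 0.4, 0, 0, 0, 1]],
  ],
)

```text
clock: 4.75
position: [544.3, -286.9, 285.1]
ee_rot: [1.0, 0.001, 0.001, 0.0]
contact_force: [-0.7, 0.8, 0.2]
gripper_width: 85.4
```

```bash
python3 - <<'E'
from h import *
s=arm.read_state();print(s["position"],s["clock"])
p=arm.get_image("wrist");cv2.imwrite("pics/w2.png",p["img"][:,:,::-1])
for n,z in (("orange_roller",0),("orange_center",22.5)):
    print(n,[(np.array(x["at"]),round(x["conf"],2),onz(p,x["at"],z)[:2]) for x in arm.mark_of(n,p)[:3]])
print(p["pose"])
E
```

```text
[ 544.27360511 -286.88301159  285.13872657] 4.75
orange_roller [(array([268.6, 110.4]), 0.57, array([ 619.68770413, -296.69281258]))]
orange_center [(array([267.5, 111. ]), 0.74, array([ 618.68778697, -294.90706968]))]
[[ 2.21073381e-03  9.62806494e-01  2.70182842e-01  6.13614368e+02]
 [-9.99997419e-01  1.98674726e-03  1.10249389e-03 -2.86912633e+02]
 [ 5.24703259e-04 -2.70184582e-01  9.62808401e-01  3.55590885e+02]
 [ 0.00000000e+00  0.00000000e+00  0.00000000e+00  1.00000000e+00]]
```

View pics/w2.png

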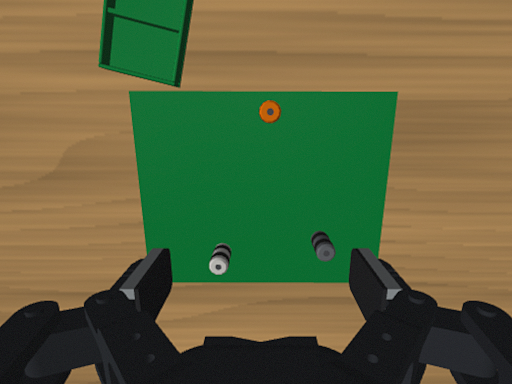

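Call:
apply_moves(
  increments=[
    [[0.4, 0.05, 0.3, 0, 0, 0, 1], [0.75, 0.096, 0.7, 0, 0, 0, 1], [0.75, 0.096, 1, 0, 0, 0, 1], [0.75, 0.096, 1, 0, 0, 0, 1], [0.75, 0.096, 1, 0, 0, 0, 1]],
  ],
)

```text
clock: 5.4
position: [618.7, -297.3, 184.7]
ee_rot: [1.0, 0.001, -0.0, 0.0]
contact_force: [0.3, -0.1, 1.2]
gripper_width: 85.3
```

```bash
python3 - <<'E'
from h import *
s=arm.read_state();print(s["position"],s["clock"])
p=arm.get_image("wrist");cv2.imwrite("pics/w3.png",p["img"][:,:,::-1])
for n,z in (("orange_roller",0),("orange_center",22.5)):
    print(n,[(np.array(x["at"]),round(x["conf"],2),onz(p,x["at"],z)[:2]) for x in arm.mark_of(n,p)[:3]])
E
```

```text
[ 618.74976553 -297.25851209  184.65637523] 5.4
orange_roller [(array([259.2, 197.4]), 0.94, array([ 618.43207561, -296.74774134]))]
orange_center [(array([257.9, 205.1]), 0.81, array([ 618.12015176, -295.74887188]))]
```

View pics/w3.png

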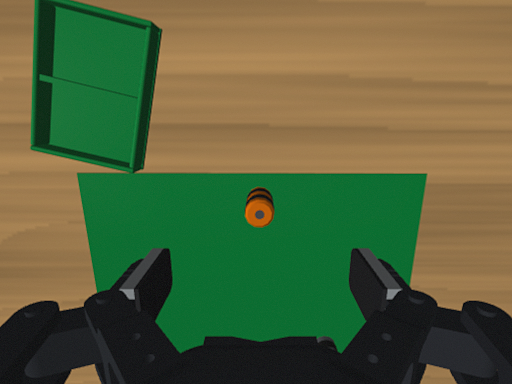

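Call:
apply_moves(
  increments=[
    [[0, 0, 0.4, 0, 0, 0, 1], [0, 0, 0.75, 0, 0, 0, 1], [0, 0, 0.91, 0, 0, 0, 1], [0, 0, 0.91, 0, 0, 0, 0], [0, 0, 0.91, 0, 0, 0, -1], [0, 0, 0.91, 0, 0, 0, -1], [0, 0, 0.91, 0, 0, 0, -1], [0, 0, 0.91, 0, 0, 0, -1], [0, 0, 0.91, 0, 0, 0, -1], [0, 0, 0.91, 0, 0, 0, -1]],
  ],
)

```text
clock: 6.55
position: [619.5, -297.8, 94.9]
ee_rot: [1.0, 0.0, 0.001, 0.001]
contact_force: [-0.1, 1.1, 6.5]
gripper_width: 20.0
```

Call:
apply_moves(
  increments=[
    [[0, 0, 0, 0, 0, 0, -1], [0, 0, 0, 0, 0, 0, -1]],
  ],
)

```text
clock: 6.75
position: [619.5, -297.8, 94.9]
ee_rot: [1.0, 0.0, 0.001, 0.001]
contact_force: [-1.0, 2.0, 5.0]
gripper_width: 19.7
```

Call:
apply_moves(
  increments=[
    [[0, 0, -0.3, 0, 0, 0, -1], [0, 0, -0.7, 0, 0, 0, -1], [0, 0, -1, 0, 0, 0, -1], [0, 0, -1, 0, 0, 0, -1]],
  ],
)

```text
clock: 7.15
position: [620.7, -298.4, 198.9]
ee_rot: [1.0, 0.001, 0.005, 0.002]
contact_force: [0.9, -0.2, 0.4]
gripper_width: 19.6
```

Call:
apply_moves(
  increments=[
    [[0, -0.3, -0.3, 0, 0, 0, -1], [0, -0.7, -0.7, 0, 0, 0, -1], [0, -1, -1, 0, 0, 0, -1]],
  ],
)

```text
clock: 7.45
position: [617.8, -196.7, 292.6]
ee_rot: [1.0, -0.0, -0.001, -0.0]
contact_force: [1.5, -0.1, -0.1]
gripper_width: 19.9
```

```bash
python3 - <<'E'
from h import *
s=arm.read_state();print(s["position"],s["clock"],s["gripper_width"],s["contact_force"])
p=arm.get_image("wrist");cv2.imwrite("pics/w4.png",p["img"][:,:,::-1])
p=arm.get_image("side");cv2.imwrite("pics/s4.png",cv2.resize(p["img"][100:350,230:430,::-1],None,fx=3,fy=2.4))
E
```

```text
[ 617.78168504 -196.69021706  292.55644053] 7.45 19.941233406805424 [ 1.45501822 -0.06603448 -0.1204428 ]
```

View pics/w4.png

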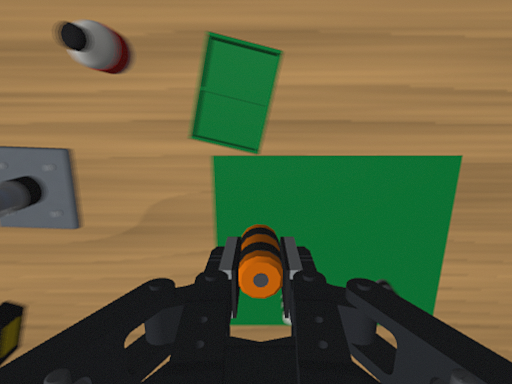

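View pics/s4.png

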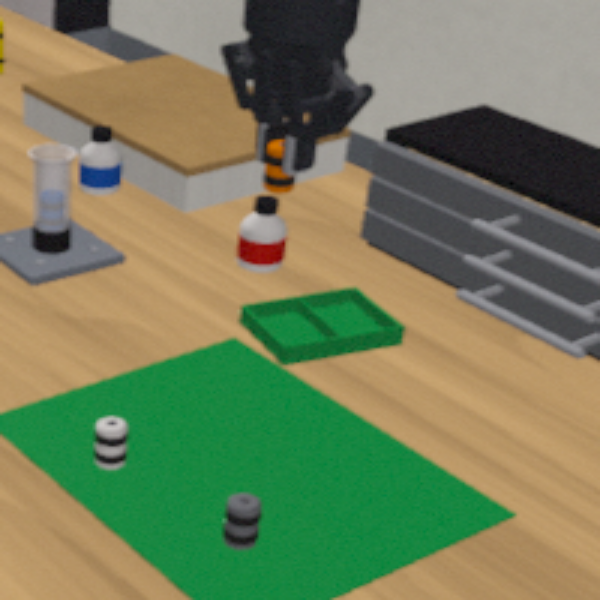

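Call:
apply_moves(
  increments=[
    [[-0.2, -0.5, 0, 0, 0, 0, -1], [-0.3, -1, 0, 0, 0, 0, -1]],
  ],
)

```text
clock: 7.75
position: [588.0, -102.1, 291.4]
ee_rot: [1.0, -0.002, -0.001, -0.0]
contact_force: [0.2, 0.4, -0.6]
gripper_width: 20.0
```

Call:
apply_moves(
  increments=[
    [[-0.2, -0.5, 0, 0, 0, 0, -1], [-0.2, -1, 0, 0, 0, 0, -1]],
  ],
)

```text
clock: 7.95
position: [567.1, -5.0, 291.9]
ee_rot: [1.0, -0.001, -0.001, -0.0]
contact_force: [0.9, -0.1, -0.2]
gripper_width: 19.9
```

Call:
apply_moves(
  increments=[
    [[0, -0.4, 0, 0, 0, 0, -1], [0, -0.73, 0, 0, 0, 0, -1], [0, -0.73, 0, 0, 0, 0, -1], [0, -0.73, 0, 0, 0, 0, -1]],
  ],
)

```text
clock: 8.35
position: [569.1, 67.5, 291.7]
ee_rot: [1.0, 0.001, -0.001, 0.0]
contact_force: [0.2, -0.8, -0.0]
gripper_width: 19.7
```

```bash
python3 - <<'E'
from h import *
s=arm.read_state();print(s["position"],s["clock"],s["gripper_width"],s["contact_force"])
p=arm.get_image("wrist");cv2.imwrite("pics/w5.png",p["img"][:,:,::-1])
for n,z in (("tube",0),("tube_mouth",132)):
    print(n,[(np.array(x["at"]),round(x["conf"],2),onz(p,x["at"],z)[:2]) for x in arm.mark_of(n,p)[:3]])
for X in ([601,77,132],[601,77,0]): print(proj(p,X))
E
```

```text
[569.06156774  67.48434882 291.74834566] 8.35 19.744847197560965 [ 0.16129942 -0.8008613  -0.01084956]
tube [(array([253.1, 147.2]), 0.93, array([601.1392766 ,  75.65867145]))]
tube_mouth [(array([247.6, 162.4]), 0.55, array([603.23138593,  76.95020826])), (array([124.6, 196.3]), 0.55, array([576.00519602, 175.04062046]))]
[247.56393178 165.27620698]
[251.97957299 147.3157123 ]
```

View pics/w5.png

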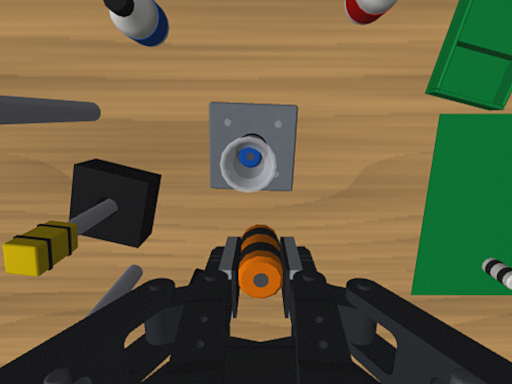

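Call:
apply_moves(
  increments=[
    [[0.2, -0.05, 0.2, 0, 0, 0, -1], [0.34, -0.09, 0.5, 0, 0, 0, -1], [0.34, -0.09, 0.5, 0, 0, 0, -1], [0.34, -0.09, 0.5, 0, 0, 0, -1]],
  ],
)

```text
clock: 8.9
position: [603.4, 74.9, 242.4]
ee_rot: [1.0, -0.001, -0.001, 0.001]
contact_force: [0.6, 0.2, 0.4]
gripper_width: 19.9
```

```bash
python3 - <<'E'
from h import *
s=arm.read_state();print(s["position"],s["clock"],s["gripper_width"],s["contact_force"])
p=arm.get_image("wrist");cv2.imwrite("pics/w6.png",p["img"][:,:,::-1])
p=arm.get_image("side");cv2.imwrite("pics/s6.png",cv2.resize(p["img"][120:230,180:320,::-1],None,fx=5,fy=5))
p=arm.get_image("top");cv2.imwrite("pics/t6.png",cv2.resize(p["img"][120:280,150:350,::-1],None,fx=3,fy=3))
E
```

```text
[603.41236183  74.90154766 242.37117369] 8.9 19.8651338353616 [0.62132862 0.18143465 0.3657716 ]
```

View pics/w6.png

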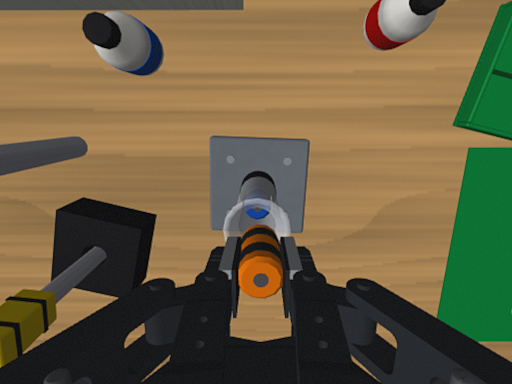

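View pics/s6.png

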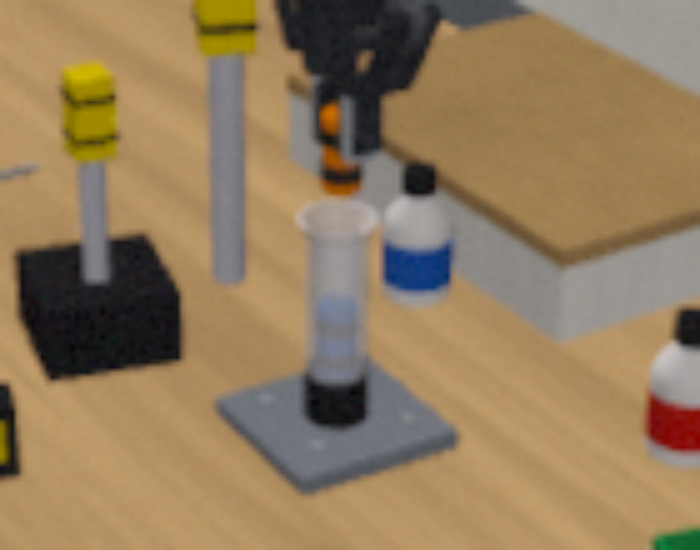

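Call:
apply_moves(
  increments=[
    [[-0.005, -0.015, 0.1, 0, 0, 0, -1], [-0.005, -0.015, 0.2, 0, 0, 0, -1], [-0.005, -0.015, 0.3, 0, 0, 0, -1], [-0.005, -0.015, 0.3, 0, 0, 0, -1]],
  ],
)

```text
clock: 9.45
position: [602.0, 77.4, 210.7]
ee_rot: [1.0, 0.0, -0.002, 0.001]
contact_force: [-0.8, -0.8, -0.9]
gripper_width: 19.9
```

```bash
python3 - <<'E'
from h import *
s=arm.read_state();print(s["position"],s["clock"],s["gripper_width"],s["contact_force"])
p=arm.get_image("wrist");cv2.imwrite("pics/w7.png",p["img"][:,:,::-1])
p=arm.get_image("side");cv2.imwrite("pics/s7.png",cv2.resize(p["img"][120:230,180:320,::-1],None,fx=5,fy=5))
E
```

```text
[602.01632838  77.41160468 210.68154897] 9.45 19.86029279973887 [-0.77400275 -0.81654586 -0.8832554 ]
```

View pics/w7.png

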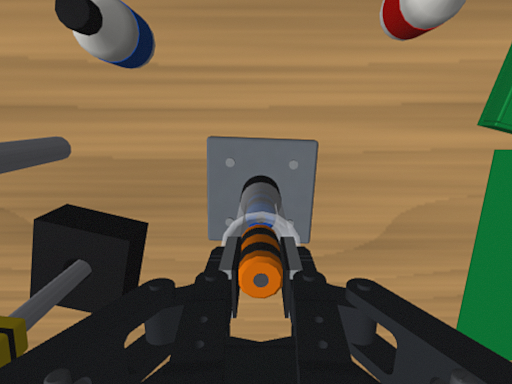

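View pics/s7.png

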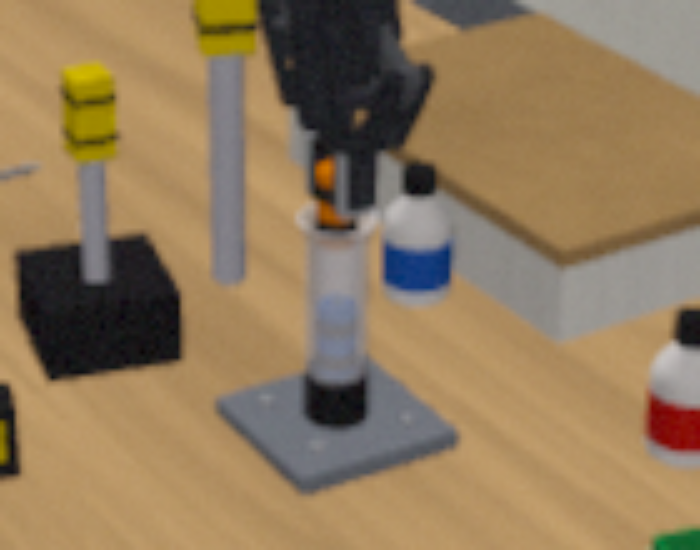

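Call:
apply_moves(
  increments=[
    [[0, 0, 0.04, 0, 0, 0, -1], [0, 0, 0.04, 0, 0, 0, -1], [0, 0, 0.04, 0, 0, 0, -0.3], [0, 0, 0.04, 0, 0, 0, -0.1], [0, 0, 0.04, 0, 0, 0, 0.2], [0, 0, 0.04, 0, 0, 0, 1], [0, 0, 0.04, 0, 0, 0, 1], [0, 0, 0.04, 0, 0, 0, 1]],
  ],
)

```text
clock: 10.35
position: [603.1, 77.6, 209.0]
ee_rot: [1.0, 0.0, 0.0, 0.0]
contact_force: [0.6, 0.4, -0.7]
gripper_width: 85.4
```

```bash
python3 - <<'E'
from h import *
s=arm.read_state();print(s["position"],s["clock"],s["gripper_width"],s["contact_force"])
p=arm.get_image("wrist");cv2.imwrite("pics/w8.png",p["img"][:,:,::-1])
p=arm.get_image("side");cv2.imwrite("pics/s8.png",cv2.resize(p["img"][120:230,180:320,::-1],None,fx=5,fy=5))
E
```

```text
[603.05480051  77.60891444 208.97080889] 10.35 85.40329275710185 [ 0.55356027  0.37136171 -0.73593666]
```

View pics/s8.png

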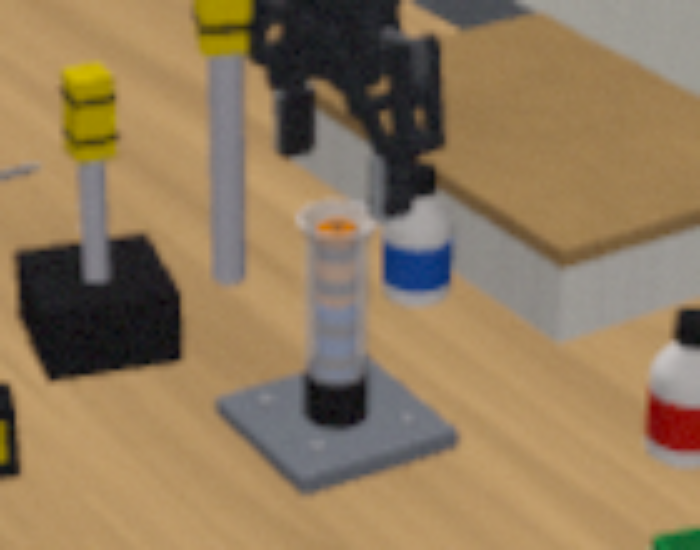

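View pics/w8.png

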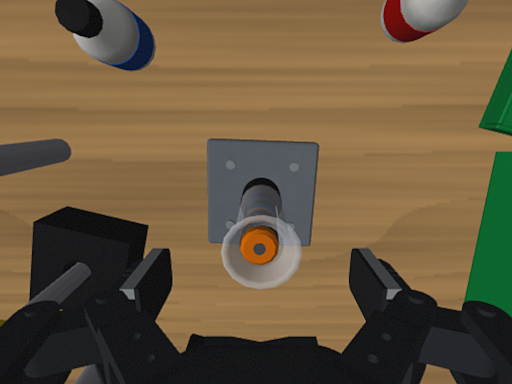

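Call:
apply_moves(
  increments=[
    [[0, 0, -0.4, 0, 0, 0, 1], [0, 0, -0.8, 0, 0, 0, 1], [0, 0, -1, 0, 0, 0, 1]],
  ],
)

```text
clock: 10.75
position: [604.1, 77.7, 313.0]
ee_rot: [1.0, 0.0, 0.003, -0.0]
contact_force: [1.2, 0.5, -0.3]
gripper_width: 85.5
```

Call:
apply_moves(
  increments=[
    [[-0.3, -0.4, -0.4, 0, 0, 0, 1], [-0.6, -0.8, -0.6, 0, 0, 0, 1], [-0.8, -1, -0.6, 0, 0, 0, 1]],
  ],
)

```text
clock: 11.05
position: [523.0, 178.7, 371.7]
ee_rot: [1.0, -0.0, 0.002, -0.001]
contact_force: [0.0, 0.5, -0.1]
gripper_width: 85.5
```

Call:
apply_moves(
  increments=[
    [[-0.3, -0.4, 0, 0, 0, 0, 1], [-0.5, -0.57, 0, 0, 0, 0, 1], [-0.5, -0.57, 0, 0, 0, 0, 1], [-0.5, -0.57, 0, 0, 0, 0, 1]],
  ],
)

```text
clock: 11.45
position: [472.6, 235.0, 369.2]
ee_rot: [1.0, 0.001, 0.0, -0.0]
contact_force: [-0.4, 0.5, -0.4]
gripper_width: 85.4
```

```bash
python3 - <<'E'
from h import *
np.set_printoptions(precision=1,suppress=True)
s=arm.read_state();print(s["position"],s["clock"])
p=arm.get_image("wrist");cv2.imwrite("pics/w9.png",p["img"][:,:,::-1])
S=arm.get_image("side");cv2.imwrite("pics/s9.png",cv2.resize(S["img"][80:240,130:330,::-1],None,fx=4,fy=3.75))
for n,z in (("rod",5),("holder",0),("holder_floor",5),("tube",0),("tube_mouth",132)):
    print(n,[(np.array(x["at"]),round(x["conf"],2),onz(p,x["at"],z)[:2]) for x in arm.mark_of(n,p)[:3]])
# expected side proj of true rod vs tall
for X in ([540,237,170],[540,237,50]): print(proj(S,X))
for b in ([640,255],[432,235]):
    print([proj(S,b+[z]) for z in (0,170,230,260)])
E
```

```text
[472.6 235.  369.2] 11.45
rod [(array([260.3, 187.8]), 0.82, array([438.3, 234.6])), (array([238.7,  33.1]), 0.75, array([645.3, 263.2])), (array([431.9,  48.2]), 0.66, array([627.9,   8.7]))]
holder []
holder_floor []
tube []
tube_mouth [(array([431.9,  47.2]), 0.7, array([603.7,  74.9]))]
[197.5 133.7]
[199.2 172.1]
[array([226. , 176.2]), array([225.3, 124.5]), array([225. , 104.7]), array([224.9,  94.4])]
[array([166.3, 197.4]), array([161.6, 142.4]), array([159.7, 121.2]), array([158.8, 110.2])]
```

View pics/s9.png

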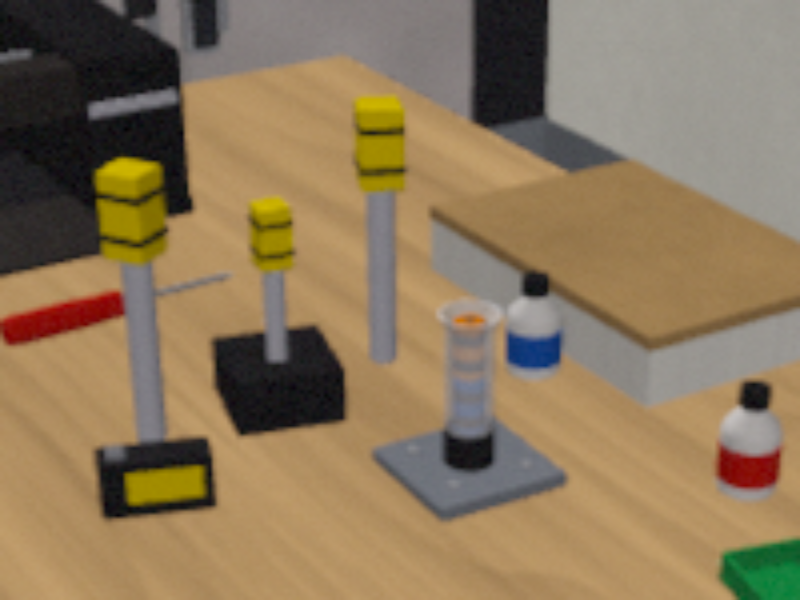

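View pics/w9.png

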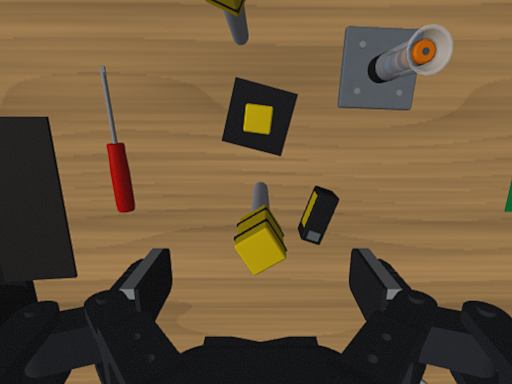

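```bash
python3 - <<'E'
from h import *
np.set_printoptions(precision=1,suppress=True)
p=arm.get_image("wrist");im=p["img"].astype(int)
m=((im[:,:,0]>180)&(im[:,:,1]>140)&(im[:,:,2]<80)).astype(np.uint8)
m[:, :225]=0;m[:,290:]=0;m[:90]=0;m[150:]=0
c=max(cv2.findContours(m,cv2.RETR_EXTERNAL,cv2.CHAIN_APPROX_NONE)[0],key=cv2.contourArea)
pts=np.array([onz(p,q[0],170)[:2] for q in c],np.float32)
print(cv2.minAreaRect(c),cv2.minAreaRect(pts))
k=((im.sum(2)<110)).astype(np.uint8);k[:, :210]=0;k[:,310:]=0;k[:70]=0;k[165:]=0;k=k|m
k=cv2.morphologyEx(k,cv2.MORPH_CLOSE,np.ones((5,5)))
c=max(cv2.findContours(k,cv2.RETR_EXTERNAL,cv2.CHAIN_APPROX_NONE)[0],key=cv2.contourArea)
print("holder",cv2.minAreaRect(np.array([onz(p,q[0],45)[:2] for q in c],np.float32)))
cv2.imwrite("pics/crop9.png",cv2.resize(p["img"][60:180,190:330,::-1],None,fx=5,fy=5,interpolation=cv2.INTER_NEAREST))
E
```

```text
((244.51589965820312, 116.55412292480469), (10.215513229370117, 25.0599308013916), 28.610458374023438) ((541.9020385742188, 247.18533325195312), (8.639728546142578, 21.245849609375), 60.041664123535156)
holder ((539.504638671875, 237.3511962890625), (78.4450912475586, 78.53166198730469), 75.61766815185547)
```

View pics/crop9.png

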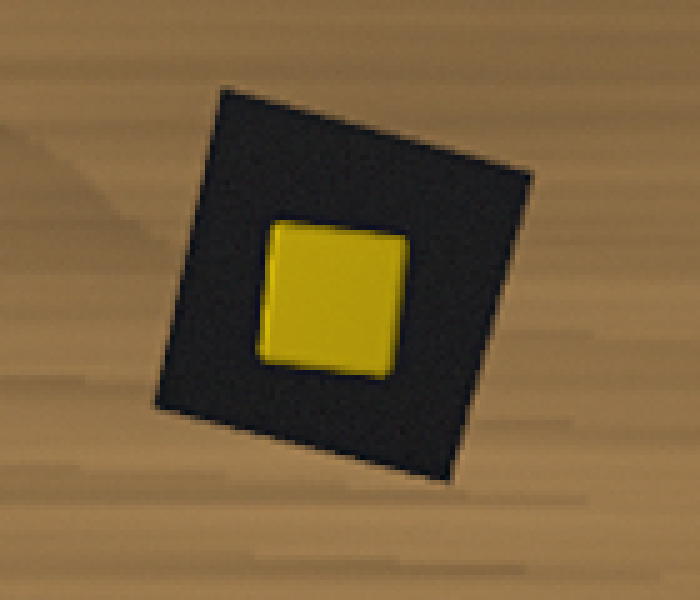

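```bash
python3 - <<'E'
from h import *
np.set_printoptions(precision=1,suppress=True)
p=arm.get_image("wrist");im=p["img"].astype(int)
m=((im[:,:,0]>120)&(im[:,:,1]>100)&(im[:,:,2]<45)).astype(np.uint8)
m[:, :232]=0;m[:,285:]=0;m[:98]=0;m[145:]=0
c=max(cv2.findContours(m,cv2.RETR_EXTERNAL,cv2.CHAIN_APPROX_NONE)[0],key=cv2.contourArea)
pts=np.array([onz(p,q[0],170)[:2] for q in c],np.float32)
print(cv2.minAreaRect(c),cv2.minAreaRect(pts), m.sum())
for q in [(244.5,104.5),(271.5,107.5),(268,135.5),(242,132)]: print(onz(p,q,170))
E
```

```text
((255.73080444335938, 119.15386199951172), (26.791501998901367, 27.907814025878906), 7.125016689300537) ((539.4788818359375, 237.61985778808594), (23.121652603149414, 23.413490295410156), 83.04730987548828) 739
[551.7 247.2 170. ]
[549.3 224.1 170. ]
[525.7 226.9 170. ]
[528.8 249.8 170. ]
```

Call:
apply_moves(
  increments=[
    [[0.4, -0.01, 0, 0, 0, 0.24, 1], [0.67, -0.022, 0.3, 0, 0, 0.24, 1], [0.67, -0.022, 0.7, 0, 0, 0.24, 1], [0.67, -0.022, 0.9, 0, 0, 0.24, 1], [0.67, -0.022, 0.9, 0, 0, 0.24, 1], [0.67, -0.022, 0.9, 0, 0, 0.24, 1]],
  ],
)

```text
clock: 12.5
position: [540.6, 236.8, 279.6]
ee_rot: [0.998, -0.06, 0.0, 0.0]
contact_force: [-0.6, 0.0, 0.7]
gripper_width: 85.3
```

```bash
python3 - <<'E'
from h import *
s=arm.read_state();print(s["position"],s["ee_rot"],s["clock"])
p=arm.get_image("wrist");cv2.imwrite("pics/w10.png",p["img"][:,:,::-1])
E
```

```text
[540.56938066 236.84898642 279.57573962] [ 9.98211857e-01 -5.97731783e-02  4.88944413e-04  1.27425903e-04] 12.5
```

View pics/w10.png

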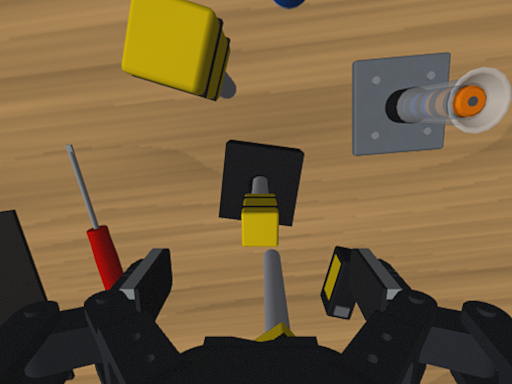

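Call:
apply_moves(
  increments=[
    [[-0.005, 0, 0.4, 0, 0, 0, 1], [-0.005, 0, 0.7, 0, 0, 0, 1], [-0.005, 0, 0.82, 0, 0, 0, 1], [-0.005, 0, 0.82, 0, 0, 0, 0.2], [-0.005, 0, 0.82, 0, 0, 0, -0.2], [-0.005, 0, 0.82, 0, 0, 0, -0.6], [-0.005, 0, 0.82, 0, 0, 0, -1], [-0.005, 0, 0.82, 0, 0, 0, -1], [-0.005, 0, 0.82, 0, 0, 0, -1], [-0.005, 0, 0.82, 0, 0, 0, -1]],
  ],
)

```text
clock: 13.55
position: [540.2, 237.2, 198.5]
ee_rot: [0.998, -0.06, 0.001, -0.001]
contact_force: [-0.1, 0.4, 6.3]
gripper_width: 23.3
```

Call:
apply_moves(
  increments=[
    [[0, 0, 0, 0, 0, 0, -1], [0, 0, 0, 0, 0, 0, -1]],
  ],
)

```text
clock: 13.75
position: [540.2, 237.2, 198.5]
ee_rot: [0.998, -0.06, 0.001, -0.001]
contact_force: [-1.3, -0.3, 6.5]
gripper_width: 23.6
```

```bash
python3 - <<'E'
from h import *
for i in range(2):
    p=arm.get_image("wrist")
    s=arm.read_state();print(s["position"],s["ee_rot"],s["contact_force"],s["wrist_torque"],s["gripper_width"])
cv2.imwrite("pics/w11.png",p["img"][:,:,::-1])
E
```

```text
[540.16485826 237.23237033 198.54395369] [ 9.98223134e-01 -5.95707923e-02  1.22305255e-03 -6.31632658e-04] [-0.88179816 -0.2620848   5.9890943 ] [-0.07443061  0.33491074 -0.01679534] 23.4640074739672
[540.15592037 237.25328661 198.53431809] [ 9.98225869e-01 -5.95246934e-02  1.23603923e-03 -6.30373389e-04] [-0.15205728 -0.80519747  5.96926251] [-0.0383863   0.25462819  0.07318497] 23.458026216045027
```

View pics/w11.png

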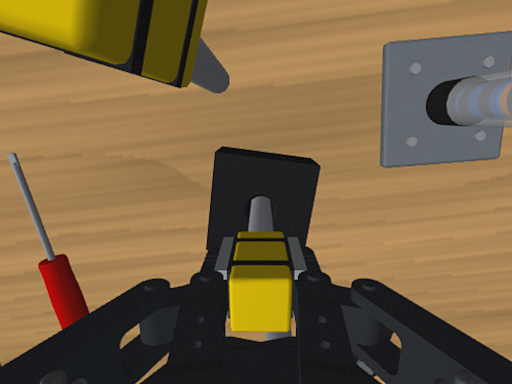

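Call:
apply_moves(
  increments=[
    [[0, 0, -0.15, 0, 0, 0, -1], [0, 0, -0.35, 0, 0, 0, -1], [0, 0, -0.6, 0, 0, 0, -1], [0, 0, -1, 0, 0, 0, -1], [0, 0, -1, 0, 0, 0, -1]],
  ],
)

```text
clock: 14.35
position: [541.5, 237.9, 302.8]
ee_rot: [0.998, -0.059, 0.005, -0.003]
contact_force: [-0.8, 0.8, -0.4]
gripper_width: 23.7
```

Call:
apply_moves(
  increments=[
    [[0, 0, -0.3, 0, 0, 0, -1], [0, 0, -0.65, 0, 0, 0, -1], [0, 0, -0.65, 0, 0, 0, -1], [0, 0, -0.65, 0, 0, 0, -1]],
  ],
)

```text
clock: 14.75
position: [539.2, 236.9, 361.8]
ee_rot: [0.998, -0.06, -0.0, -0.001]
contact_force: [-0.3, -0.6, -1.7]
gripper_width: 23.5
```

```bash
python3 - <<'E'
from h import *
p=arm.get_image("wrist")
S=arm.get_image("side");cv2.imwrite("pics/s12.png",cv2.resize(S["img"][80:240,130:330,::-1],None,fx=4,fy=3.75))
s=arm.read_state();print(s["position"],s["ee_rot"],s["contact_force"],s["wrist_torque"],s["gripper_width"],s["clock"])
cv2.imwrite("pics/w12.png",p["img"][:,:,::-1])
E
```

```text
[538.87135421 236.62289351 360.0843099 ] [ 9.98198677e-01 -5.99719357e-02 -1.48689040e-03  7.46467883e-04] [-0.12661651 -0.12121745 -2.25032149] [ 0.02659015 -0.02683435  0.02421897] 23.25581935735756 14.85
```

View pics/w12.png

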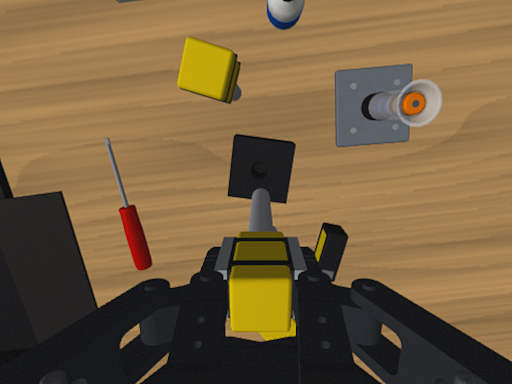

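View pics/s12.png

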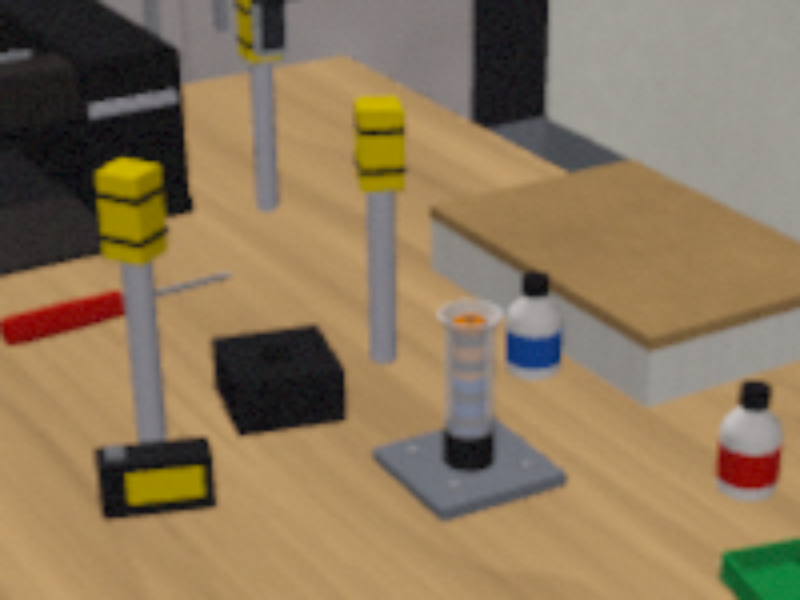

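```bash
python3 - <<'E'
from h import *
np.set_printoptions(precision=1,suppress=True)
S=arm.get_image("side");p=arm.get_image("wrist")
for z in (110,115,120,125,132): print(z,proj(S,[602.5,76.5,z]))
print("hole",onz(p,(259,168),45),"mouth",onz(p,(418,103),132),"holder hole proj",proj(p,[540,237,45]),proj(p,[602.5,76.5,132]))
o,d=ray(p,(413,103));print("orange top ray", [o+d*(z-o[2])/d[2] for z in (115,125,135)])
s=arm.read_state();print(s["position"],s["contact_force"])
E
```

```text
110 [247.8 170.3]
115 [247.8 168.7]
120 [247.8 167. ]
125 [247.8 165.3]
132 [247.9 162.9]
hole [541.8 237.1  45. ] mouth [600.5  77.9 132. ] holder hole proj [259.2 169.3] [419.5 100.6]
orange top ray [array([600.6,  74.3, 115. ]), array([600.9,  79.2, 125. ]), array([601.1,  84. , 135. ])]
[539.1 236.7 360.1] [-0.3  0.6 -1.1]
```

Call:
apply_moves(
  increments=[
    [[0.2, 0.38, 0, 0, 0, 0, -1], [0.41, 0.755, 0, 0, 0, 0, -1]],
  ],
)

```text
clock: 15.15
position: [571.0, 157.0, 360.7]
ee_rot: [0.998, -0.058, -0.001, 0.001]
contact_force: [0.9, 0.7, -0.4]
gripper_width: 23.3
```

Call:
apply_moves(
  increments=[
    [[0.2, 0.38, 0, 0, 0, 0, -1], [0.36, 0.65, 0, 0, 0, 0, -1], [0.41, 0.755, 0, 0, 0, 0, -1], [0.41, 0.755, 0, 0, 0, 0, -1], [0.41, 0.755, 0, 0, 0, 0, -1]],
  ],
)

```text
clock: 15.65
position: [602.6, 77.7, 361.2]
ee_rot: [0.998, -0.06, -0.001, 0.0]
contact_force: [0.5, 1.0, -0.1]
gripper_width: 23.6
```

```bash
python3 - <<'E'
from h import *
p=arm.get_image("wrist")
S=arm.get_image("side");cv2.imwrite("pics/s13.png",cv2.resize(S["img"][80:240,130:330,::-1],None,fx=4,fy=3.75))
s=arm.read_state();print(s["position"],s["ee_rot"],s["contact_force"],s["gripper_width"],s["clock"])
cv2.imwrite("pics/w13.png",p["img"][:,:,::-1])
P=s["position"];print("rod tip",proj(p,[P[0],P[1],P[2]-193.5]),"mouth",proj(p,[602,77,132]))
E
```

```text
[602.51054719  78.34105422 361.74551055] [ 9.98253099e-01 -5.90822776e-02 -1.76387770e-04 -5.51232737e-05] [-0.64250255  0.20739512 -0.22252309] 23.51586922465772 15.75
rod tip [259.2567411  194.66911879] mouth [260.72027671 185.9451574 ]
```

View pics/w13.png

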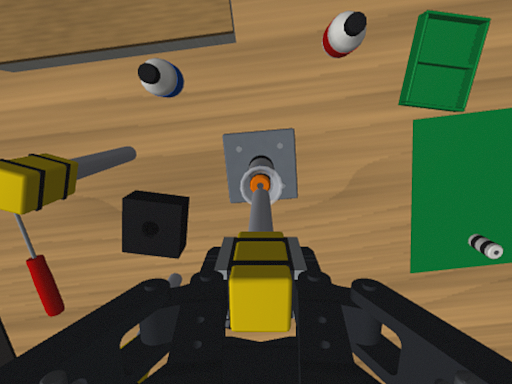

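View pics/s13.png

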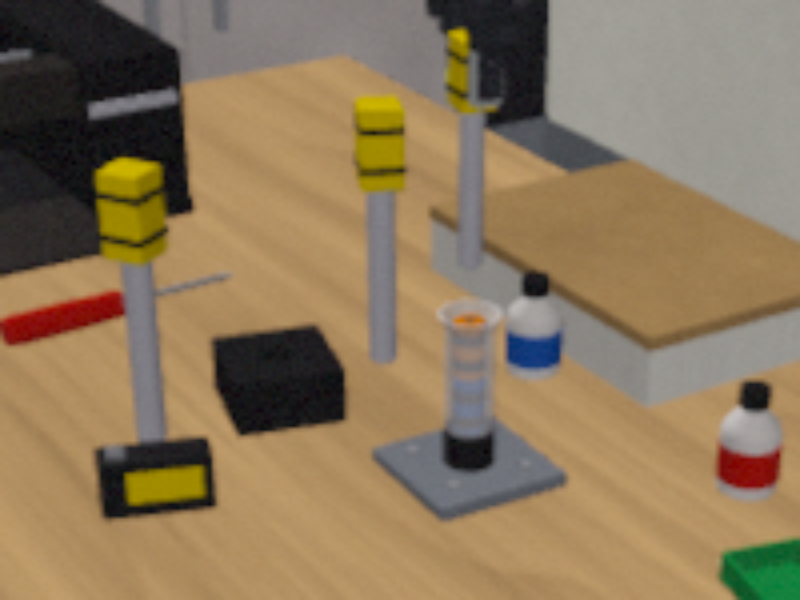

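Call:
apply_moves(
  increments=[
    [[0, 0.007, 0.15, 0, 0, 0, -1], [0, 0.007, 0.28, 0, 0, 0, -1], [0, 0.007, 0.38, 0, 0, 0, -1], [0, 0.007, 0.38, 0, 0, 0, -1], [0, 0.007, 0.38, 0, 0, 0, -1]],
  ],
)

```text
clock: 16.25
position: [602.9, 76.7, 323.9]
ee_rot: [0.998, -0.06, -0.0, 0.0]
contact_force: [-1.0, 0.5, -1.2]
gripper_width: 23.4
```

```bash
python3 - <<'E'
from h import *
p=arm.get_image("wrist")
S=arm.get_image("side");cv2.imwrite("pics/s14.png",cv2.resize(S["img"][120:230,180:320,::-1],None,fx=5,fy=5))
s=arm.read_state();print(s["position"],s["ee_rot"],s["contact_force"],s["gripper_width"],s["clock"])
cv2.imwrite("pics/w14.png",p["img"][:,:,::-1])
E
```

```text
[603.11051385  76.60090956 324.63093451] [ 9.98214719e-01 -5.97237037e-02  6.64642284e-04 -1.10878959e-04] [ 0.50415557 -0.67886164 -0.62983672] 22.950128484860777 16.35
```

View pics/w14.png

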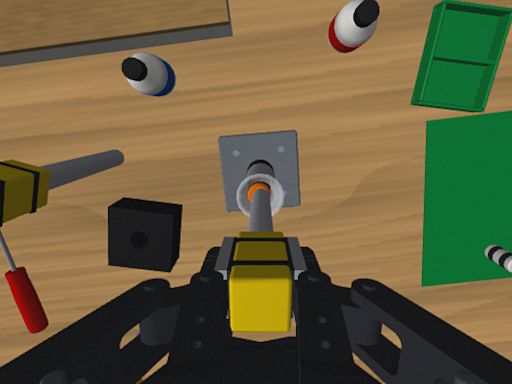

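View pics/s14.png

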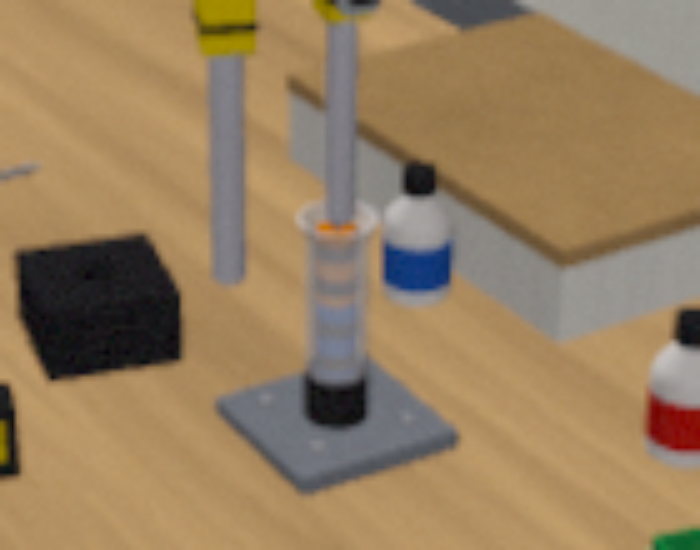

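Call:
apply_moves(
  increments=[
    [[-0.008, 0, 0.01, 0, 0, 0, -1], [-0.008, 0, 0.02, 0, 0, 0, -1], [-0.008, 0, 0.03, 0, 0, 0, -1], [-0.008, 0, 0.04, 0, 0, 0, -1], [-0.008, 0, 0.05, 0, 0, 0, -1], [-0.008, 0, 0.05, 0, 0, 0, -1]],
  ],
)

```text
clock: 16.95
position: [602.3, 76.5, 320.1]
ee_rot: [0.998, -0.06, 0.001, -0.0]
contact_force: [-0.9, -0.4, 3.7]
gripper_width: 23.6
```

Call:
apply_moves(
  increments=[
    [[0, 0, 0.01, 0, 0, 0, -1], [0, 0, 0.02, 0, 0, 0, -1], [0, 0, 0.03, 0, 0, 0, -1], [0, 0, 0.03, 0, 0, 0, -1]],
  ],
)

```text
clock: 17.35
position: [602.3, 76.5, 317.2]
ee_rot: [0.998, -0.06, 0.001, -0.0]
contact_force: [-1.0, -0.7, 4.9]
gripper_width: 23.1
```

Call:
apply_moves(
  increments=[
    [[0, 0, 0.01, 0, 0, 0, -1], [0, 0, 0.02, 0, 0, 0, -1], [0, 0, 0.02, 0, 0, 0, -1]],
  ],
)

```text
clock: 17.65
position: [602.3, 76.5, 315.2]
ee_rot: [0.998, -0.06, 0.001, -0.0]
contact_force: [-0.7, 0.1, 4.8]
gripper_width: 23.3
```

Call:
apply_moves(
  increments=[
    [[0, 0, 0.01, 0, 0, 0, -1], [0, 0, 0.02, 0, 0, 0, -1], [0, 0, 0.03, 0, 0, 0, -1], [0, 0, 0.03, 0, 0, 0, -1]],
  ],
)

```text
clock: 18.05
position: [602.3, 76.5, 312.1]
ee_rot: [0.998, -0.06, 0.001, -0.0]
contact_force: [-0.4, 0.1, 5.4]
gripper_width: 23.4
```

Call:
apply_moves(
  increments=[
    [[0, 0, 0.01, 0, 0, 0, -1], [0, 0, 0.02, 0, 0, 0, -1], [0, 0, 0.02, 0, 0, 0, -1]],
  ],
)

```text
clock: 18.35
position: [602.3, 76.5, 310.1]
ee_rot: [0.998, -0.06, 0.001, -0.0]
contact_force: [-1.3, -0.4, 4.8]
gripper_width: 23.4
```

```bash
python3 - <<'E'
from h import *
S=arm.get_image("side");cv2.imwrite("pics/s15.png",cv2.resize(S["img"][120:230,180:320,::-1],None,fx=5,fy=5))
s=arm.read_state();print(s["position"],s["contact_force"],s["clock"])
E
```

```text
[602.3044068   76.49933483 310.15307731] [-0.63619913  0.36766383  5.04435541] 18.4
```

View pics/s15.png

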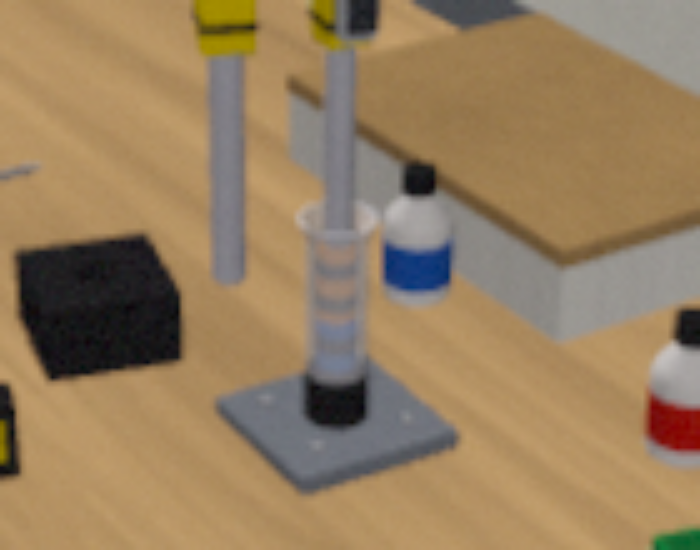

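Call:
apply_moves(
  increments=[
    [[0, 0, 0.005, 0, 0, 0, -1], [0, 0, 0.01, 0, 0, 0, -1]],
  ],
)

```text
clock: 18.6
position: [602.3, 76.5, 309.3]
ee_rot: [0.998, -0.06, 0.001, -0.0]
contact_force: [-0.3, -0.5, 5.8]
gripper_width: 23.2
```

Call:
apply_moves(
  increments=[
    [[0, 0, 0.005, 0, 0, 0, -1], [0, 0, 0.01, 0, 0, 0, -1]],
  ],
)

```text
clock: 18.8
position: [602.3, 76.5, 308.3]
ee_rot: [0.998, -0.06, 0.001, -0.0]
contact_force: [-0.9, 0.1, 5.9]
gripper_width: 23.4
```

Call:
apply_moves(
  increments=[
    [[0, 0, 0.005, 0, 0, 0, -1], [0, 0, 0.01, 0, 0, 0, -1]],
  ],
)

```text
clock: 19.0
position: [602.3, 76.5, 307.3]
ee_rot: [0.998, -0.06, 0.001, -0.0]
contact_force: [-0.3, -0.3, 6.3]
gripper_width: 23.4
```

Call:
apply_moves(
  increments=[
    [[0, 0, 0.005, 0, 0, 0, -1], [0, 0, 0.01, 0, 0, 0, -1]],
  ],
)

```text
clock: 19.2
position: [602.3, 76.5, 306.3]
ee_rot: [0.998, -0.06, 0.001, -0.0]
contact_force: [-1.4, 0.0, 5.5]
gripper_width: 23.4
```

Call:
apply_moves(
  increments=[
    [[0, 0, 0.005, 0, 0, 0, -1], [0, 0, 0.01, 0, 0, 0, -1]],
  ],
)

```text
clock: 19.4
position: [602.3, 76.5, 305.3]
ee_rot: [0.998, -0.06, 0.001, -0.0]
contact_force: [-1.5, -0.4, 5.7]
gripper_width: 23.3
```

Call:
apply_moves(
  increments=[
    [[0, 0, 0.005, 0, 0, 0, -1], [0, 0, 0.01, 0, 0, 0, -1]],
  ],
)

```text
clock: 19.6
position: [602.3, 76.5, 304.3]
ee_rot: [0.998, -0.06, 0.001, -0.0]
contact_force: [-0.8, -0.4, 6.1]
gripper_width: 22.9
```

Call:
apply_moves(
  increments=[
    [[0, 0, 0.005, 0, 0, 0, -1], [0, 0, 0.01, 0, 0, 0, -1]],
  ],
)

```text
clock: 19.8
position: [602.3, 76.5, 303.3]
ee_rot: [0.998, -0.06, 0.001, -0.0]
contact_force: [-2.0, -0.4, 6.5]
gripper_width: 23.1
```

Call:
apply_moves(
  increments=[
    [[0, 0, 0.005, 0, 0, 0, -1], [0, 0, 0.01, 0, 0, 0, -1]],
  ],
)

```text
clock: 20.0
position: [602.3, 76.5, 302.3]
ee_rot: [0.998, -0.06, 0.001, -0.0]
contact_force: [-1.4, -0.5, 5.7]
gripper_width: 23.3
```

Call:
apply_moves(
  increments=[
    [[0, 0, 0.005, 0, 0, 0, -1], [0, 0, 0.01, 0, 0, 0, -1]],
  ],
)

```text
clock: 20.2
position: [602.3, 76.5, 301.3]
ee_rot: [0.998, -0.06, 0.001, -0.0]
contact_force: [-0.6, -0.4, 5.5]
gripper_width: 23.2
```

Call:
apply_moves(
  increments=[
    [[0, 0, 0.005, 0, 0, 0, -1], [0, 0, 0.01, 0, 0, 0, -1]],
  ],
)

```text
clock: 20.4
position: [602.3, 76.5, 300.3]
ee_rot: [0.998, -0.06, 0.001, -0.0]
contact_force: [-0.8, 0.2, 5.4]
gripper_width: 23.0
```

Call:
apply_moves(
  increments=[
    [[0, 0, 0.005, 0, 0, 0, -1], [0, 0, 0.01, 0, 0, 0, -1]],
  ],
)

```text
clock: 20.6
position: [602.3, 76.5, 299.3]
ee_rot: [0.998, -0.06, 0.001, -0.0]
contact_force: [-1.8, -0.1, 5.4]
gripper_width: 23.5
```

Call:
apply_moves(
  increments=[
    [[0, 0, 0.005, 0, 0, 0, -1], [0, 0, 0.01, 0, 0, 0, -1]],
  ],
)

```text
clock: 20.8
position: [602.3, 76.5, 298.3]
ee_rot: [0.998, -0.06, 0.001, -0.0]
contact_force: [-0.6, -0.1, 6.1]
gripper_width: 23.3
```

```bash
python3 - <<'E'
from h import *
S=arm.get_image("side");cv2.imwrite("pics/s16.png",cv2.resize(S["img"][120:230,180:320,::-1],None,fx=5,fy=5))
s=arm.read_state();print(s["position"],s["contact_force"],s["clock"])
E
```

```text
[602.29828456  76.5013557  298.14327047] [-0.49693761 -0.54871877  4.75028221] 20.85
```

View pics/s16.png

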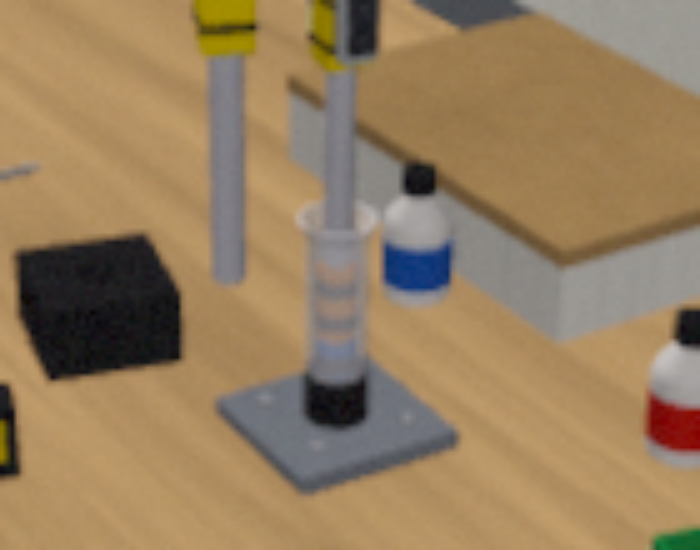

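Still sliding down as the arm moves; keep going.

Call:
apply_moves(
  increments=[
    [[0, 0, 0.005, 0, 0, 0, -1], [0, 0, 0.01, 0, 0, 0, -1]],
  ],
)

```text
clock: 21.05
position: [602.3, 76.5, 297.3]
ee_rot: [0.998, -0.06, 0.001, -0.0]
contact_force: [-1.0, 0.5, 6.2]
gripper_width: 23.2
```

Call:
apply_moves(
  increments=[
    [[0, 0, 0.005, 0, 0, 0, -1], [0, 0, 0.01, 0, 0, 0, -1]],
  ],
)

```text
clock: 21.25
position: [602.4, 76.5, 296.6]
ee_rot: [0.998, -0.06, 0.001, -0.0]
contact_force: [-1.0, -0.4, 7.2]
gripper_width: 23.5
```

Call:
apply_moves(
  increments=[
    [[0, 0, 0.003, 0, 0, 0, -1], [0, 0, 0.006, 0, 0, 0, -1], [0, 0, 0.006, 0, 0, 0, -1]],
  ],
)

```text
clock: 21.55
position: [602.5, 76.5, 296.6]
ee_rot: [0.998, -0.06, 0.002, -0.0]
contact_force: [-1.5, 0.4, 7.7]
gripper_width: 23.2
```

Call:
apply_moves(
  increments=[
    [[0, 0, 0.005, 0, 0, 0, -1], [0, 0, 0.01, 0, 0, 0, -1], [0, 0, 0.01, 0, 0, 0, -1]],
  ],
)

```text
clock: 21.85
position: [602.7, 76.4, 296.5]
ee_rot: [0.998, -0.059, 0.002, -0.0]
contact_force: [-2.4, 0.6, 11.0]
gripper_width: 23.6
```

Call:
apply_moves(
  increments=[
    [[0, 0, 0.005, 0, 0, 0, -1], [0, 0, 0.01, 0, 0, 0, -1], [0, 0, 0.01, 0, 0, 0, -1]],
  ],
)

```text
clock: 22.15
position: [602.8, 76.4, 296.5]
ee_rot: [0.998, -0.059, 0.003, 0.0]
contact_force: [-2.9, 0.4, 13.7]
gripper_width: 23.3
```

Call:
apply_moves(
  increments=[
    [[0, 0, 0.006, 0, 0, 0, -1], [0, 0, 0.006, 0, 0, 0, -1], [0, 0, 0.006, 0, 0, 0, -1], [0, 0, 0.006, 0, 0, 0, -1], [0, 0, 0.006, 0, 0, 0, -1], [0, 0, 0.006, 0, 0, 0, -1], [0, 0, 0.006, 0, 0, 0, -1], [0, 0, 0.006, 0, 0, 0, -1], [0, 0, 0.006, 0, 0, 0, -1], [0, 0, 0.006, 0, 0, 0, -1]],
  ],
)

```text
clock: 23.15
position: [602.9, 76.3, 296.5]
ee_rot: [0.998, -0.059, 0.003, 0.0]
contact_force: [-2.8, 0.2, 15.6]
gripper_width: 23.2
```

Call:
apply_moves(
  increments=[
    [[0, 0, 0, 0, 0, 0, -1], [0, 0, 0, 0, 0, 0, -1], [0, 0, 0, 0, 0, 0, -1]],
  ],
)

```text
clock: 23.45
position: [602.9, 76.3, 296.5]
ee_rot: [0.998, -0.059, 0.003, 0.0]
contact_force: [-3.4, -0.1, 14.9]
gripper_width: 23.0
```

```bash
python3 - <<'E'
from h import *
S=arm.get_image("side");cv2.imwrite("pics/s17.png",cv2.resize(S["img"][120:230,180:320,::-1],None,fx=5,fy=5))
s=arm.read_state();print(s["position"],s["contact_force"],s["wrist_torque"],s["ee_rot"],s["clock"])
E
```

```text
[602.85915661  76.30289325 296.45836617] [-2.65845239  0.04133958 15.526846  ] [-0.06997464  1.50129768  0.04457094] [ 9.98238876e-01 -5.92490581e-02  2.94832140e-03  5.55038595e-05] 23.5
```

View pics/s17.png

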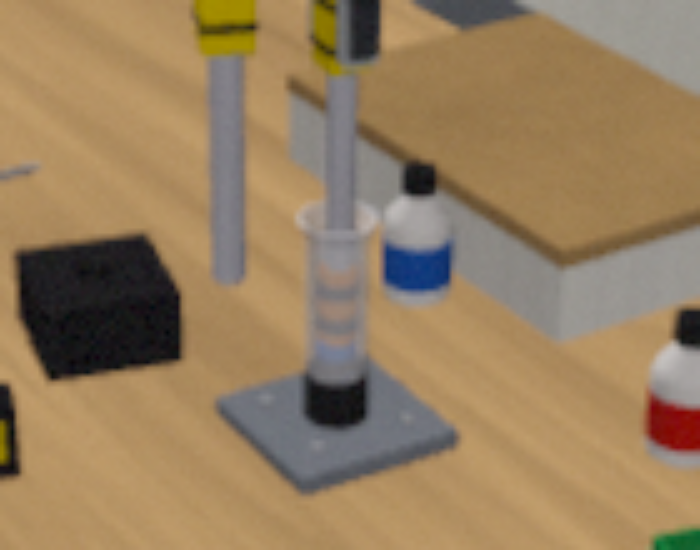

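Call:
apply_moves(
  increments=[
    [[0, 0, -0.05, 0, 0, 0, -1], [0, 0, -0.2, 0, 0, 0, -1], [0, 0, -0.4, 0, 0, 0, -1], [0, 0, -0.68, 0, 0, 0, -1], [0, 0, -0.68, 0, 0, 0, -1], [0, 0, -0.68, 0, 0, 0, -1]],
  ],
)

```text
clock: 24.1
position: [601.8, 76.7, 359.1]
ee_rot: [0.998, -0.06, -0.0, -0.0]
contact_force: [-0.3, -0.0, -1.7]
gripper_width: 23.3
```

```bash
python3 - <<'E'
from h import *
S=arm.get_image("side");cv2.imwrite("pics/s18.png",cv2.resize(S["img"][80:240,130:330,::-1],None,fx=4,fy=3.75))
p=arm.get_image("wrist");cv2.imwrite("pics/w18.png",p["img"][:,:,::-1])
s=arm.read_state();print(s["position"],s["contact_force"],s["ee_rot"],s["clock"])
E
```

```text
[601.40969699  76.53278992 357.77153717] [-0.0889558   0.58751546 -1.75620194] [ 9.98197504e-01 -5.99910562e-02 -1.65257119e-03  2.92661551e-04] 24.2
```

View pics/s18.png

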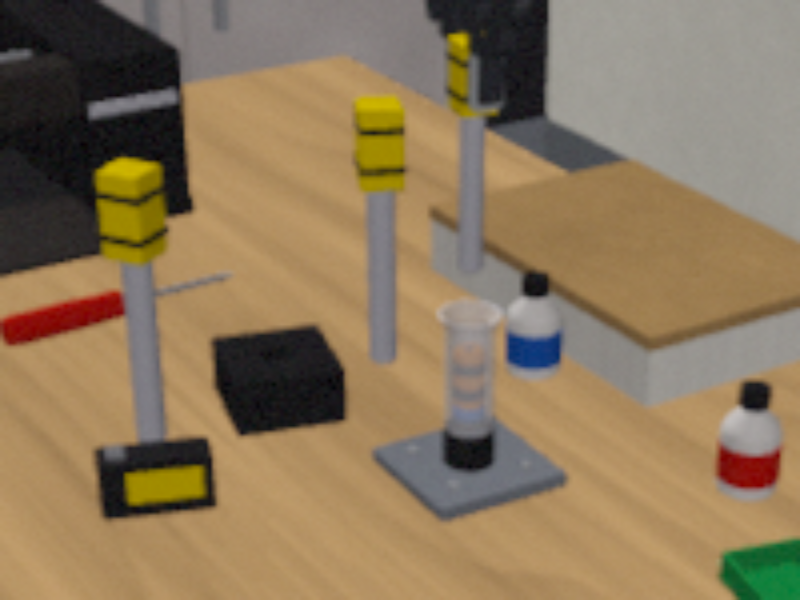

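View pics/w18.png

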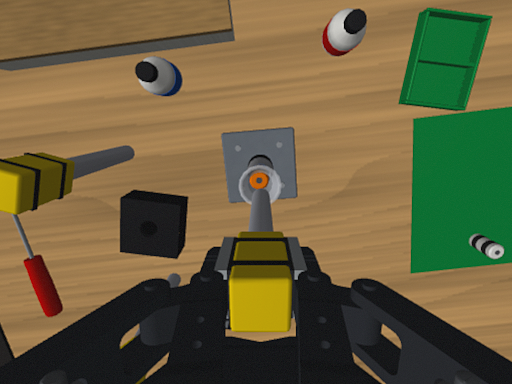

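Call:
apply_moves(
  increments=[
    [[-0.2, -0.38, 0, 0, 0, 0, -1], [-0.4, -0.76, 0, 0, 0, 0, -1]],
  ],
)

```text
clock: 24.4
position: [570.9, 156.7, 357.7]
ee_rot: [0.998, -0.061, -0.001, 0.001]
contact_force: [0.2, 0.1, -1.0]
gripper_width: 23.7
```

Call:
apply_moves(
  increments=[
    [[-0.2, -0.38, 0, 0, 0, 0, -1], [-0.35, -0.65, 0, 0, 0, 0, -1], [-0.4, -0.76, 0, 0, 0, 0, -1], [-0.4, -0.76, 0, 0, 0, 0, -1], [-0.4, -0.76, 0, 0, 0, 0, -1]],
  ],
)

```text
clock: 24.9
position: [540.8, 236.5, 358.9]
ee_rot: [0.998, -0.06, -0.001, 0.001]
contact_force: [-0.5, 0.2, -1.0]
gripper_width: 23.3
```

```bash
python3 - <<'E'
from h import *
p=arm.get_image("wrist");cv2.imwrite("pics/w19.png",p["img"][:,:,::-1])
for i in range(2):
    s=arm.read_state();print(s["position"],s["contact_force"],s["ee_rot"],s["clock"]);S=arm.get_image("side")
cv2.imwrite("pics/s19.png",cv2.resize(S["img"][80:240,130:330,::-1],None,fx=4,fy=3.75))
E
```

```text
[541.01009178 236.0906363  359.10926488] [-0.01587696 -1.04412814 -0.80746809] [ 9.98175436e-01 -6.03770764e-02 -4.23896941e-04  4.78160633e-04] 24.95
[541.10941547 235.89776528 359.2643983 ] [ 0.65158977  0.67526383 -0.51880762] [ 9.98161133e-01 -6.06144861e-02 -3.17770290e-04  3.68529706e-04] 25.0
```

View pics/w19.png

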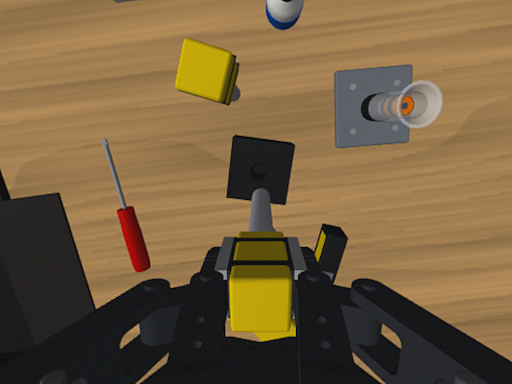

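Call:
apply_moves(
  increments=[
    [[-0.007, -0.01, 0.3, 0, 0, 0, -1], [-0.007, -0.01, 0.6, 0, 0, 0, -1], [-0.007, -0.01, 0.9, 0, 0, 0, -1], [-0.007, -0.01, 1, 0, 0, 0, -1], [-0.007, -0.01, 1, 0, 0, 0, -1], [-0.007, -0.01, 1, 0, 0, 0, -1], [-0.007, -0.01, 1, 0, 0, 0, -1], [-0.007, -0.01, 1, 0, 0, 0, -1]],
  ],
)

```text
clock: 25.85
position: [540.6, 238.4, 261.3]
ee_rot: [0.998, -0.06, 0.001, -0.001]
contact_force: [-0.0, -0.5, -0.3]
gripper_width: 23.3
```

```bash
python3 - <<'E'
from h import *
p=arm.get_image("wrist");cv2.imwrite("pics/w20.png",p["img"][:,:,::-1])
for i in range(3):
    s=arm.read_state();print(s["position"],s["contact_force"],s["ee_rot"],s["clock"]);S=arm.get_image("side")
cv2.imwrite("pics/s20.png",cv2.resize(S["img"][100:210,150:270,::-1],None,fx=5,fy=5))
E
```

```text
[540.47903184 238.30470114 261.00585673] [-0.09558516  0.646008   -0.72075963] [ 9.98208403e-01 -5.98213058e-02  9.11228065e-04 -7.52448831e-04] 25.9
[540.36157608 238.28341808 260.74643006] [-0.14006319  0.07932832 -1.51216308] [ 9.98208071e-01 -5.98308640e-02  7.23381123e-04 -6.24983246e-04] 25.95
[540.27322491 238.24584716 260.48046309] [-0.98105023 -0.14785258 -0.19119676] [ 9.98210798e-01 -5.97888380e-02  5.34885698e-04 -4.59939083e-04] 26.0
```

View pics/w20.png

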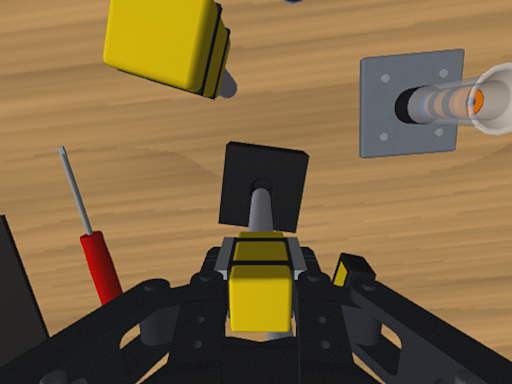

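View pics/s20.png

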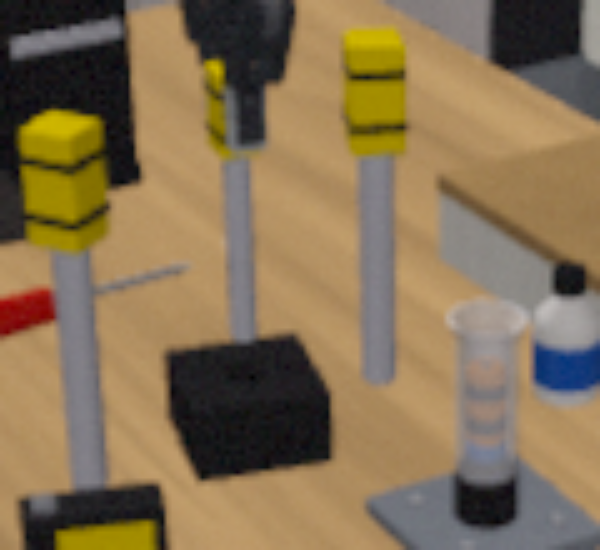

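Call:
apply_moves(
  increments=[
    [[0, 0.008, 0.04, 0, 0, 0, -1], [0, 0.008, 0.08, 0, 0, 0, -1], [0, 0.008, 0.12, 0, 0, 0, -1], [0, 0.008, 0.14, 0, 0, 0, -1], [0, 0.008, 0.14, 0, 0, 0, -1], [0, 0.008, 0.14, 0, 0, 0, -1], [0, 0.008, 0.14, 0, 0, 0, -1]],
  ],
)

```text
clock: 26.75
position: [540.2, 237.4, 245.9]
ee_rot: [0.998, -0.06, 0.0, -0.0]
contact_force: [-0.2, 0.3, -1.3]
gripper_width: 23.5
```

```bash
python3 - <<'E'
from h import *
p=arm.get_image("wrist");cv2.imwrite("pics/w21.png",cv2.resize(p["img"][140:260,190:330,::-1],None,fx=5,fy=5))
s=arm.read_state();print(s["position"],s["contact_force"],s["ee_rot"],s["clock"])
E
```

```text
[540.16193097 237.37591343 245.91383845] [-0.36146524 -0.15237825  0.02213446] [ 9.98207595e-01 -5.98459802e-02  1.89907247e-04 -1.40927633e-04] 26.8
```

View pics/w21.png

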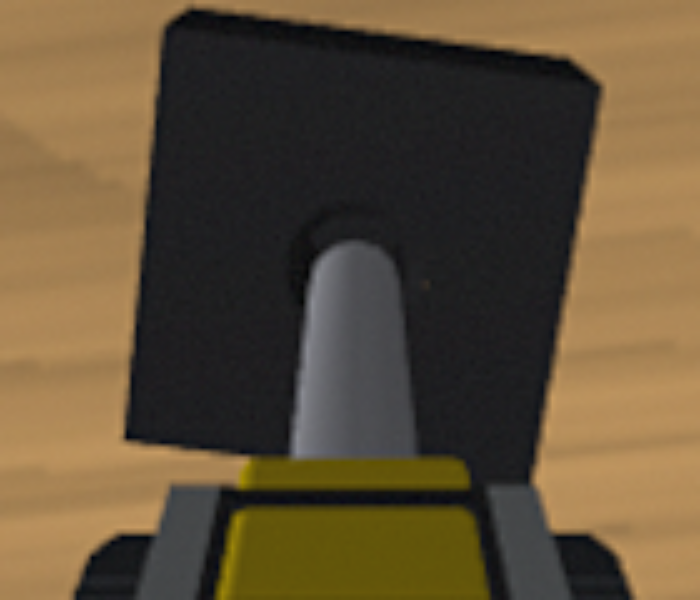

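Call:
apply_moves(
  increments=[
    [[0, -0.004, 0.04, 0, 0, 0, -1], [0, -0.004, 0.08, 0, 0, 0, -1], [0, -0.004, 0.12, 0, 0, 0, -1], [0, -0.004, 0.16, 0, 0, 0, -1], [0, -0.004, 0.16, 0, 0, 0, -1]],
  ],
)

```text
clock: 27.3
position: [539.8, 237.5, 228.8]
ee_rot: [0.998, -0.06, -0.001, 0.001]
contact_force: [0.2, -0.4, -1.0]
gripper_width: 23.5
```

Call:
apply_moves(
  increments=[
    [[0, 0, 0.05, 0, 0, 0, -1], [0, 0, 0.1, 0, 0, 0, -1], [0, 0, 0.15, 0, 0, 0, -1], [0, 0, 0.2, 0, 0, 0, -1], [0, 0, 0.2, 0, 0, 0, -1], [0, 0, 0.2, 0, 0, 0, -1]],
  ],
)

```text
clock: 27.9
position: [540.1, 237.7, 209.6]
ee_rot: [0.998, -0.06, -0.0, 0.0]
contact_force: [-0.9, -0.1, -1.2]
gripper_width: 23.6
```

Call:
apply_moves(
  increments=[
    [[0, 0, 0.04, 0, 0, 0, -1], [0, 0, 0.07, 0, 0, 0, -1], [0, 0, 0.09, 0, 0, 0, -1], [0, 0, 0.09, 0, 0, 0, -1], [0, 0, 0.09, 0, 0, 0, -1]],
  ],
)

```text
clock: 28.4
position: [540.1, 237.7, 200.7]
ee_rot: [0.998, -0.06, 0.0, 0.0]
contact_force: [-0.2, -0.7, -0.4]
gripper_width: 23.3
```

Call:
apply_moves(
  increments=[
    [[0, 0, 0.01, 0, 0, 0, -1], [0, 0, 0.02, 0, 0, 0, -1], [0, 0, 0.02, 0, 0, 0, -1]],
  ],
)

```text
clock: 28.7
position: [540.1, 237.7, 198.7]
ee_rot: [0.998, -0.06, -0.0, 0.0]
contact_force: [0.8, -0.7, -1.9]
gripper_width: 23.6
```

Call:
apply_moves(
  increments=[
    [[0, 0, 0.01, 0, 0, 0, -1], [0, 0, 0.015, 0, 0, 0, -1], [0, 0, 0.015, 0, 0, 0, -1]],
  ],
)

```text
clock: 29.0
position: [540.3, 237.8, 198.5]
ee_rot: [0.998, -0.06, 0.0, -0.0]
contact_force: [-2.0, -0.8, 4.7]
gripper_width: 23.6
```

Call:
apply_moves(
  increments=[
    [[0, 0, 0, 0, 0, 0, -0.3], [0, 0, 0, 0, 0, 0, -0.2], [0, 0, 0, 0, 0, 0, 0.2], [0, 0, 0, 0, 0, 0, 0.6], [0, 0, 0, 0, 0, 0, 1], [0, 0, 0, 0, 0, 0, 1], [0, 0, 0, 0, 0, 0, 1], [0, 0, -0.2, 0, 0, 0, 1], [0, 0, -0.5, 0, 0, 0, 1], [0, 0, -1, 0, 0, 0, 1]],
  ],
)

```text
clock: 30.0
position: [538.8, 237.0, 295.0]
ee_rot: [0.998, -0.06, -0.003, 0.002]
contact_force: [1.0, 0.4, 0.4]
gripper_width: 85.6
```

Call:
apply_moves(
  increments=[
    [[0, 0, -0.4, 0, 0, 0, 1], [-0.3, 0, -0.6, 0, 0, 0, 1], [-0.7, 0, -0.6, 0, 0, 0, 1], [-0.7, 0, -0.6, 0, 0, 0, 1], [-0.7, 0, -0.6, 0, 0, 0, 1], [-0.7, 0, -0.6, 0, 0, 0, 1]],
  ],
)

```text
clock: 30.6
position: [471.0, 246.1, 357.1]
ee_rot: [0.998, -0.06, 0.0, 0.0]
contact_force: [-0.0, 0.3, -0.2]
gripper_width: 85.3
```

```bash
python3 - <<'E'
from h import *
np.set_printoptions(precision=1,suppress=True)
p=arm.get_image("wrist");cv2.imwrite("pics/w22.png",p["img"][:,:,::-1])
S=arm.get_image("side");cv2.imwrite("pics/s22.png",cv2.resize(S["img"][80:240,130:330,::-1],None,fx=4,fy=3.75))
s=arm.read_state();print(s["position"],s["contact_force"],s["clock"],s["gripper_width"])
print("handle top expected",proj(p,[540,237.3,170]),"blue/orange",[proj(S,[602,77,z]) for z in (58,80.5,103)])
for n in("blue_top","orange_center"):
  for k in(S,p): print(n,[(x["at"],x["conf"]) for x in arm.mark_of(n,k)[:2]])
E
```

```text
[471.3 246.1 356.7] [ 0.2  0.4 -0.5] 30.7 85.48438589175785
handle top expected [260.7 115.2] blue/orange [array([247.3, 187.4]), array([247.4, 180.1]), array([247.5, 172.7])]
blue_top []
blue_top [([375.1, 50.4], 0.21)]
orange_center []
orange_center [([403.8, 36.4], 0.56)]
```

View pics/w22.png

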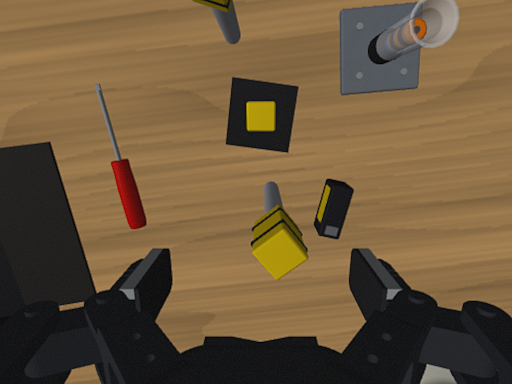

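View pics/s22.png

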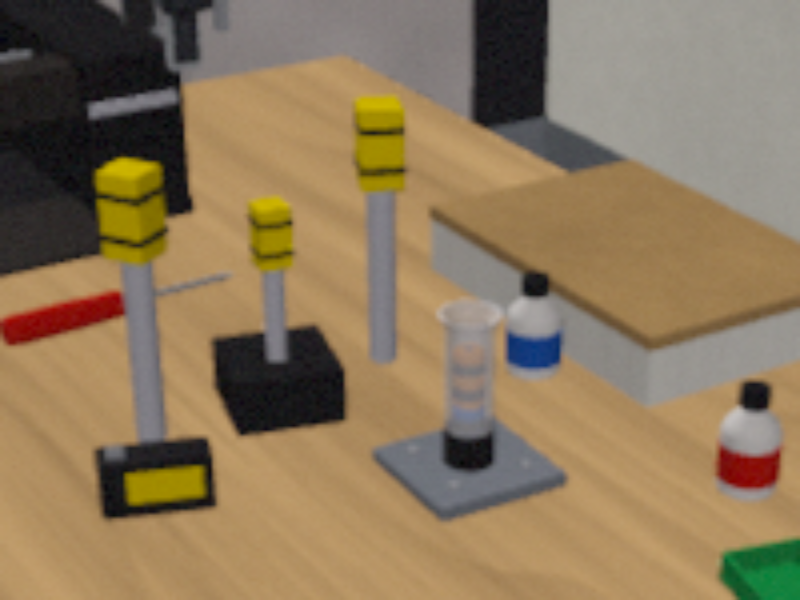

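The rod stands upright in the holder, with its handle top at (261,116) against an expected (261,115). The orange roller sits low in the tube, and nothing else has moved.

```bash
python3 - <<'E'
from bench import arm
print(arm.job_done())
E
```

```text
the job is handed in; nothing more can be done
None
```

I dropped the orange roller into the tube on top of the blue one and pushed both down with the holder's rod until they stopped. I then stood the rod back in its holder, let go and handed the job in at about 31 s. No verdict was reported.

- **Push:** the rod moved steadily against about 5–6 N measured at the wrist for roughly 24 mm, then stopped at a rod-tip height of about 103 mm. I held it there at about 15–15.6 N for just over a second. The highest reading between moves was 15.6 N; the readings do not show brief peaks within a move.
- **Rod:** it touched the holder's floor at the same height it was picked up from (198.5 mm at the tool). In the last wrist picture its handle top is within 1–2 px of where it should be, and it looks upright in the side view.
- **Rollers:** in the last side picture the orange roller sits low in the tube. The networks did not find either roller in that picture, so this rests on the picture and the measured rod travel.
- **Bystanders:** I saw nothing displaced in the pictures. I did not measure their positions at the end, and the last pictures do not show the white and grey rollers.

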